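# Scoop cooling balls into the sample carrier

## Robot

A 6-joint arm with a two-finger parallel gripper is mounted at the origin on the work surface. World frame = base frame: x ahead of the robot, y to its left, z up, the work surface at z = 0. Lengths are in mm, angles in rad, forces in N, time in s.
With the tool pointing down it reaches from about 275 to 750 mm from the base axis. Payload 10.2 kg.
Tool frame: the origin (TCP) lies at the very end of the fingers, on their centre line; the grasp point (between the pads) lies 19 mm behind it; y points along the fingers, x is the direction in which the jaws open and shut, and the axes are right-handed (so a half turn about y gives the same grasp; the last joint's range is limited). The gripper opens to 85 mm and grips with 20 to 120 N. Pads are 22 mm wide; open, the fingers measure 114 mm over their backs; the gripper's body (76 mm by 85 mm) begins 54 mm behind the grasp point. The pads swing forward as they close: fully open they stand 13 mm farther back than shut.
Start: joints at [1.1, 0.313, 1.498, -0, 1.331, -0.223], TCP at [128.78, 508.966, 231.294] pointing down, gripper open.
Joint ranges: [-2.94, 2.94], [-0.97, 2.17], [0.19, 2.56], [-1.23, 4.37], [0.02, 3.11], [-2.88, 2.88]. Speed limits (rad/s): [2.39, 2.39, 3.01, 3.14, 3.14, 3.14].

## Interface

Orientations are given as a unit quaternion [w, x, y, z].
In Python, from rig import telemetry, imaging, ctrl gives the robot as it stands.
- The arm moves only by the shell command python3 -m handwheel 'ROWS' [FORCE]. ROWS is JSON, a list of rows, each an object with "delta_pos": the shift along the tool's x, y, z in cm, a list of three; "twist": the turn, a rotation vector about the tool's x, y, z in rad, a list of three; "jaw": the opening, from 0 (shut) to 1 (fully open). A call has exactly 10 rows; each row is the pose to reach, as a shift and turn from the pose commanded when the call began, along the tool's axes at that moment; what a row does not reach only later rows make up. A row lasts 1/12 s, in which the tool goes at most 41.7 mm and 7.16 degrees, less where a joint would pass 70% of its speed; a pose out of reach is approached as far as the arm can. A call with a gripper value outside its range is refused whole. The fingers move at their own pace and stop on an object; FORCE is the grip in N (left out, the last holds). Time passes only in rows, so rows that repeat a pose let the fingers close, or fill a call up. It gives the time, the measured TCP pose, the force and the opening at its end, in the units of the state.
- telemetry.sense(): the state, without advancing time (a new reading comes with each control period).
- imaging.capture(name): name is "side" or "top" or "wrist"; returns a dict with "frame" (480x640x3 uint8, red, green, blue), "z_map" (480x640 float32, mm along the optical axis (not along the pixel's ray), 0 where there is no reading), "fx", "fy", "cx", "cy" (pixels), "D" ([k1, k2, p1, p2, k3] as OpenCV has them; the pictures are not rectified), "rvec" (rotation vector, rad) and "tvec" (3), from world to camera coordinates, as OpenCV has them. Camera axes: x right, y down, z forward; pixel columns grow to the right and rows downward; lengths in mm; the calibration is good to about 2 mm. A picture is of the moment at which its call begins.
- ctrl.finish_job(): hands the job in, once; it reports no verdict.
The state is a dict: "time_s": time; "joints": joint angles; "dq": joint speeds; "tau": joint torques, N m; "eef_pos": TCP position; "ee_rot": TCP orientation; "force": force on the tool from outside, world axes, zero at the start; "wrist_torque": the same for the moment, N m; "grip_width": opening from 0.0 (shut) to 1.0 (fully open).
Only numpy, scipy, OpenCV 4.12 (cv2) and the standard library are available. Lean on these libraries where they do the work, as an engineer would, in place of code of your own. Each camera call takes 0.05 s, during which the arm holds its last target.

## Task

Take the scoop from its shallow white tray and use it to bring at least three of the cooling balls from the grey tub into the empty cooling well of the white sample carrier, at least three of them in one scoopful. Do not touch the balls with the gripper's fingers or spill any: a ball that is not in the well must be left in the tub. Then stand the scoop back upright in its tray, flat on the floor and clear of the rim, let go, and leave everything else on the desk as it was.

Things in the scene. Friction and masses are not known exactly. Their poses are not given: they have to be found in the camera images.
- scoop: Loose steel hand scoop, about 180 g, handle on the robot's side. Origin: centre of the underside of its flat bowl floor; x points to the open mouth, z up. Bowl 90 long (x), 84 wide (y), floor 2 and walls 3 thick, back wall 50 high at x=-45; side walls 42 high over the rear 60, only 10 high over the front 30; no front wall. It stands by itself on its floor.
- grip (a point): Point on the axis of the scoop's handle, at (-94.5, 0, 89.5) in the scoop frame, same axes. The handle is a straight 24 x 24 square bar that leaves the back wall at (x,z)=(-45,40) and rises backwards at 45 degrees for 105; two faces are square to the scoop's y. It can turn in the grip if pushed hard: grip firmly.
- lip (a point): Middle of the underside of the scoop's front edge, at (45, 0, 0) in the scoop frame.
- bowl (a point): Point in the middle of the scoop's bowl, 19 above the scoop's origin.
- tub: Fixed grey tub holding the balls. Origin: underside, on its middle line; x runs from its near to its far end, z up. Inside 104 wide. Near wall upright, 45 high, inner face x=-120; side walls 62 high, 4 thick. The far end is a smooth ramp leaning outward 40 degrees from vertical, from (x,z)=(60,0) to (112,62), against which balls can be gathered.
- tub_floor (a point): Centre of the tub's bare bottom, 4 above the tub's origin, same axes. Over it lies a rigid, level metal drip plate on which the balls lie; its height differs from day to day, its top 12 to 24 above the tub's origin, and is not measured: feel for it.
- carrier: Fixed white insulated sample carrier, 200 x 176 x 100 high, open at the top, origin under its centre. Far part (x>27) holds a rack of sample tubes standing up to 138 high; the near part is the empty cooling well.
- well (a point): Centre of the flat floor of the carrier's cooling well, at (-30, 0, 13) in the carrier frame, same axes. The well is 114 (x) by 150 (y) inside, 87 deep; its far side is a divider 10 lower than the rim.
- well_mid (a point): Point 30 mm above the centre of the well's floor, in the middle of the space for the balls, same axes.
- tray: Fixed shallow white plastic tray, 160 (x) x 136 (y), rim 12 high, floor and walls 3 thick; origin under its centre. The scoop stands in it at the start.
- ball0: Loose smooth, slippery hard white cooling ball, 32 in diameter, about 18 g; origin at its centre. It rolls. All five are alike and lie on the tub's drip plate at the start.
- ball1: Loose smooth, slippery hard white cooling ball, 32 in diameter, about 18 g; origin at its centre. It rolls. All five are alike and lie on the tub's drip plate at the start.
- ball2: Loose smooth, slippery hard white cooling ball, 32 in diameter, about 18 g; origin at its centre. It rolls. All five are alike and lie on the tub's drip plate at the start.
- ball3: Loose smooth, slippery hard white cooling ball, 32 in diameter, about 18 g; origin at its centre. It rolls. All five are alike and lie on the tub's drip plate at the start.
- ball4: Loose smooth, slippery hard white cooling ball, 32 in diameter, about 18 g; origin at its centre. It rolls. All five are alike and lie on the tub's drip plate at the start.
- marker: Bystander: marker pen 130 long (y) and 16 thick, origin under it, on the robot's side of the task's things.
- tape_roll: Bystander: roll of tape 90 across, 24 high, lying flat, origin under it, on the robot's side of the task's things.

How it is judged (in metres and radians):
On the way, in this order (a step that is already met when the one before it is completed fails the run):
1. at least three balls lie in the scoop's bowl, lifted clear above the tub (bowl floor over 80 mm above the desk) (height (world z) of scoop above 0.08 m and (distance between each of ball0, ball1, ball2 and bowl below 0.062 m or distance between each of ball0, ball1, ball3 and bowl below 0.062 m or distance between each of ball0, ball1, ball4 and bowl below 0.062 m or distance between each of ball0, ball2, ball3 and bowl below 0.062 m or distance between each of ball0, ball2, ball4 and bowl below 0.062 m or distance between each of ball0, ball3, ball4 and bowl below 0.062 m or distance between each of ball1, ball2, ball3 and bowl below 0.062 m or distance between each of ball1, ball2, ball4 and bowl below 0.062 m or distance between each of ball1, ball3, ball4 and bowl below 0.062 m or distance between each of ball2, ball3, ball4 and bowl below 0.062 m)), for 0.2 s.
2. at least three balls lie in the carrier's well ((distance between each of ball0, ball1, ball2 and well_mid below 0.077 m or distance between each of ball0, ball1, ball3 and well_mid below 0.077 m or distance between each of ball0, ball1, ball4 and well_mid below 0.077 m or distance between each of ball0, ball2, ball3 and well_mid below 0.077 m or distance between each of ball0, ball2, ball4 and well_mid below 0.077 m or distance between each of ball0, ball3, ball4 and well_mid below 0.077 m or distance between each of ball1, ball2, ball3 and well_mid below 0.077 m or distance between each of ball1, ball2, ball4 and well_mid below 0.077 m or distance between each of ball1, ball3, ball4 and well_mid below 0.077 m or distance between each of ball2, ball3, ball4 and well_mid below 0.077 m)), for 0.3 s.
At the end, for the whole second after the job is handed in: At least three balls are in the carrier's well (within 77 mm of well_mid), every other ball is in the tub (within 130 mm of tub_floor); the scoop stands still in its tray, upright within 0.06 rad, flat on its floor within 6 mm, origin within 36 mm (x) and 28 mm (y) of the tray's centre ((distance between each of ball0, ball1, ball2 and well_mid below 0.077 m or distance between each of ball0, ball1, ball3 and well_mid below 0.077 m or distance between each of ball0, ball1, ball4 and well_mid below 0.077 m or distance between each of ball0, ball2, ball3 and well_mid below 0.077 m or distance between each of ball0, ball2, ball4 and well_mid below 0.077 m or distance between each of ball0, ball3, ball4 and well_mid below 0.077 m or distance between each of ball1, ball2, ball3 and well_mid below 0.077 m or distance between each of ball1, ball2, ball4 and well_mid below 0.077 m or distance between each of ball1, ball3, ball4 and well_mid below 0.077 m or distance between each of ball2, ball3, ball4 and well_mid below 0.077 m) and (distance between ball0 and well_mid below 0.077 m or distance between ball0 and tub_floor below 0.13 m) and (distance between ball1 and well_mid below 0.077 m or distance between ball1 and tub_floor below 0.13 m) and (distance between ball2 and well_mid below 0.077 m or distance between ball2 and tub_floor below 0.13 m) and (distance between ball3 and well_mid below 0.077 m or distance between ball3 and tub_floor below 0.13 m) and (distance between ball4 and well_mid below 0.077 m or distance between ball4 and tub_floor below 0.13 m) and x of scoop in the frame of tray between -0.036 and 0.036 m and y of scoop in the frame of tray between -0.028 and 0.028 m and z of scoop in the frame of tray below 0.009 m and angle between scoop's own z axis and vertical below 0.06 rad and linear speed of scoop below 0.02 m/s); the robot touches nothing.
It fails at once if the fingers touch a ball (contact force between the fingers and ball0 above 0.3 N or contact force between the fingers and ball1 above 0.3 N or contact force between the fingers and ball2 above 0.3 N or contact force between the fingers and ball3 above 0.3 N or contact force between the fingers and ball4 above 0.3 N).
It fails at once if a ball is spilled onto the desk (height (world z) of any of ball0, ball1, ball2, ball3, ball4 below 0.023 m).
It fails at once if a bystander is moved by more than 20 mm or tipped (distance of any of marker, tape_roll from where it was at the start of the episode above 0.02 m or angle between any of marker, tape_roll's own z axis and vertical above 0.3 rad).
It also fails if it takes over 69 s, if anything falls off the work surface, if the arm or the gripper's body presses on something with over 40 N, if the wrist force passes 120 N, or if a joint passes its speed limit or range.

## Working session

There is one attempt and no reset: what is moved stays moved. The work goes in short steps, Python scripts to look and compute and a shell command to move; the robot and the scene stay as the last step left them, time stands still between calls to the robot, and variables do not carry over. Pictures are saved under pics/ and viewed, and the job is handed in when it is done.

```bash
ls; mkdir -p pics
python3 - <<'E'
from rig import telemetry, imaging, ctrl
import cv2,numpy as np
print(telemetry.sense())
for n in ["side","top","wrist"]:
    c=imaging.capture(n)
    cv2.imwrite(f"pics/{n}0.png",c["frame"][:,:,::-1]); np.savez(f"pics/{n}0.npz",**c)
    print(n,c["fx"],c["fy"],c["cx"],c["cy"],c["D"],c["rvec"],c["tvec"])
E
```

```text
pics
{'time_s': 0.0, 'joints': array([ 1.09959559e+00,  3.13451276e-01,  1.49845239e+00,  2.29869487e-07,
        1.33101577e+00, -2.23374359e-01]), 'dq': array([-1.57976990e-04, -6.64943611e-04, -1.50883337e-03, -1.48599091e-03,
        1.27444509e-03,  8.01325193e-05]), 'tau': array([ 3.35437238e-03, -4.12256849e+01, -2.59752488e+01,  4.38166376e-05,
        3.92285336e-03, -1.00756012e-05]), 'eef_pos': array([128.65565511, 508.71683674, 230.72866862]), 'ee_rot': array([-0.55776541,  0.55816327,  0.4339432 , -0.43479283]), 'force': array([-0.00477098,  0.54921213, -0.63449727]), 'wrist_torque': array([0.02109196, 0.00779376, 0.0018905 ]), 'grip_width': 0.9988976287937208}
side 527.1217311840587 527.1217311840587 315.4839466753702 246.50879105236118 [0.02367634 0.         0.         0.         0.        ] [ 1.06102467 -2.4584787   1.00758023] [362.4036911  336.19424556 698.39482332]
top 439.6120616380736 439.6120616380736 319.12192690957056 244.47634550826433 [-0.03001076  0.          0.          0.          0.        ] [ 2.17666831 -2.19214111  0.06202227] [ 16.03844267 523.71978509 876.5999308 ]
wrist 354.6164472000613 354.6164472000613 320.29692176510696 240.07190964677469 [-0.03568259  0.          0.          0.          0.        ] [-2.2959599  -1.78855607 -0.24949593] [-523.99782696  -36.04563645  379.63167792]
```

View pics/side0.png

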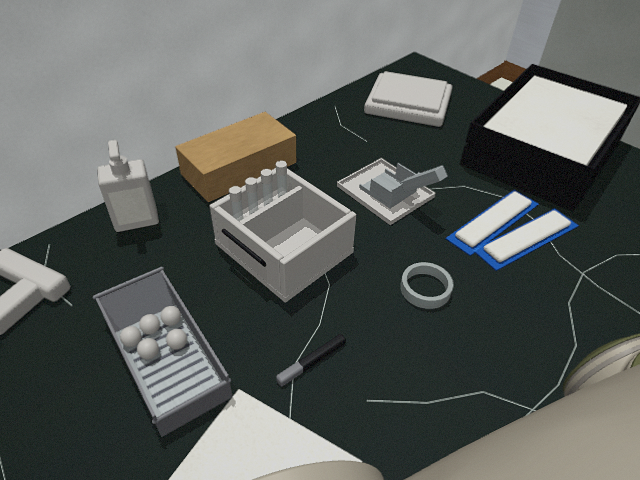

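View pics/top0.png

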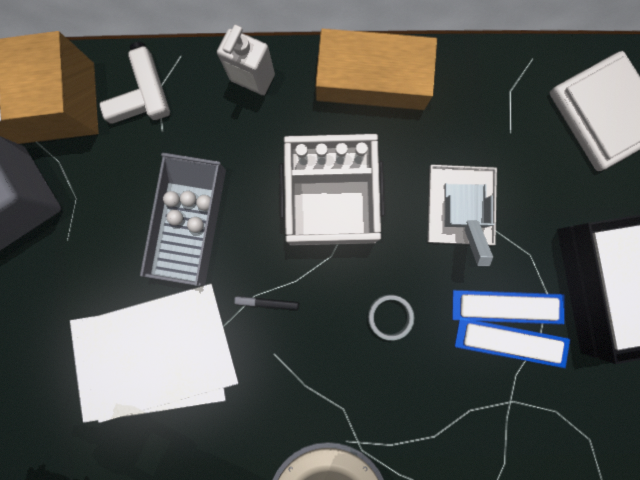

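View pics/wrist0.png

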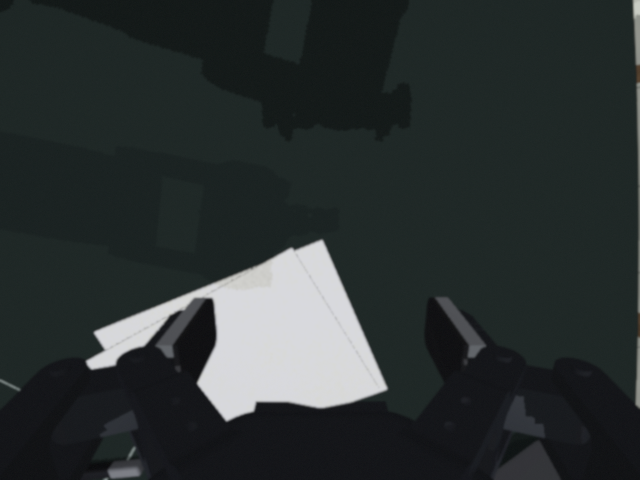

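The side and top views show the scoop standing in the tray (top ~(470,205)) with its handle toward (483,262). The carrier well is at (330,212), and the tub at (180,220) has five balls near (185,210). The tape roll is at (391,317) and the marker at (266,302). I'll fit the poses from depth.

```bash
cat > h.py <<'E'
import numpy as np,cv2
def cloud(c):
    H,W=c["z_map"].shape
    K=np.array([[float(c["fx"]),0,float(c["cx"])],[0,float(c["fy"]),float(c["cy"])],[0,0,1]])
    uu,vv=np.meshgrid(np.arange(W),np.arange(H))
    p=cv2.undistortPoints(np.stack([uu,vv],-1).reshape(-1,1,2).astype(np.float64),K,np.array(c["D"],float)).reshape(H,W,2)
    z=c["z_map"].astype(float)
    P=np.stack([p[...,0]*z,p[...,1]*z,z],-1)
    R,_=cv2.Rodrigues(np.array(c["rvec"],float))
    Wp=(P-np.array(c["tvec"],float).ravel())@R
    Wp[z==0]=np.nan
    return Wp
def proj(c,pts):
    K=np.array([[float(c["fx"]),0,float(c["cx"])],[0,float(c["fy"]),float(c["cy"])],[0,0,1]])
    return cv2.projectPoints(np.array(pts,float).reshape(-1,1,3),np.array(c["rvec"],float),np.array(c["tvec"],float),K,np.array(c["D"],float))[0].reshape(-1,2)
E
python3 - <<'E'
from h import *
np.set_printoptions(precision=1,suppress=True)
t=np.load("pics/top0.npz"); s=np.load("pics/side0.npz")
T=cloud(t);S=cloud(s)
def near(c0,r,Q,zlo,zhi):
    q=Q.reshape(-1,3); m=(np.hypot(q[:,0]-c0[0],q[:,1]-c0[1])<r)&(q[:,2]>zlo)&(q[:,2]<zhi); return q[m]
for nm,u,v in [("tape",391,317),("marker",266,302),("carrierrim TL",287,140),("TR",377,140),("BL",288,240),("BR",377,240),("tray tl",433,168),("tray tr",495,168),("tray br",493,243),("tray bl",431,241),("scoop fl",465,200),("handle",483,257),("tub tl",164,155),("tub tr",220,162),("tub bl",143,277),("tub br",200,284),("plate",180,265),("desk",250,350)]:
    print(nm,T[v,u])
# boxes by minAreaRect
def rect(name,c0,r,zlo,zhi):
    for l,Q in (("top",T),("side",S)):
        q=near(c0,r,Q,zlo,zhi)
        if len(q)<10: print(name,l,len(q));continue
        print(name,l,len(q),cv2.minAreaRect(q[:,:2].astype(np.float32)),np.median(q[:,2]))
c=T[200,330]
rect("carrier",T[190,332][:2],160,94,104)
rect("tray",T[205,465][:2],110,9,14)
rect("tape",T[317,391][:2],60,15,30)
rect("marker",T[302,266][:2],80,8,22)
# balls in top
B=near(T[215,185][:2],90,T,0,70)
print(np.histogram(B[:,2],bins=np.arange(0,72,4)))
E
```

```text
tape [ 374.9 -133.8    0.4]
marker [408.  120.8  14.1]
carrierrim TL [715.4  70.6 100. ]
TR [ 744.3 -110.9    0.9]
BL [527.2  69.2  99. ]
BR [527.2 -97.3  82.2]
tray tl [ 682.9 -226.4    4.1]
tray tr [ 679.7 -352.2   14.8]
tray br [ 524.6 -344.2   10.8]
tray bl [ 529.6 -216.7   11.3]
scoop fl [ 614.6 -290.5    6.7]
handle [ 492.2 -280.7  125.8]
tub tl [698.8 315.1  66.4]
tub tr [684.9 205.8  60.7]
tub bl [459.8 380.8  -3.9]
tub br [445.9 246.5  46.7]
plate [484.  295.7  18.6]
desk [309.6 155.3   1. ]
carrier top 2683 ((625.9700317382812, -13.068290710449219), (200.83534240722656, 176.13746643066406), 0.9499161243438721) 99.44062033304117
carrier side 2127 ((622.974609375, -10.114700317382812), (201.11570739746094, 177.72779846191406), 0.7076263427734375) 98.65111828533075
tray top 554 ((605.50927734375, -283.32708740234375), (139.0331268310547, 161.01870727539062), 87.0645523071289) 11.731316352338187
tray side 475 ((602.68798828125, -281.0276794433594), (139.8396759033203, 164.1735382080078), 87.518798828125) 10.936920716232112
tape top 617 ((376.128662109375, -130.50363159179688), (88.48912048339844, 86.31942749023438), 44.73746109008789) 23.5470503788647
tape side 805 ((374.9963684082031, -127.81636810302734), (88.99032592773438, 90.17904663085938), 61.04204177856445) 22.590879550084512
marker top 519 ((406.47247314453125, 120.79127502441406), (130.9962158203125, 16.24590301513672), 84.3685073852539) 15.40884292225992
marker side 830 ((404.1982421875, 123.47737121582031), (130.0729217529297, 16.784448623657227), 84.5436782836914) 15.128361628609163
(array([ 377,   33,   40,  334, 1891,  353,  182,  176,  224,  282,  386,
        477,  315,  119,  131,  288,   16]), array([ 0,  4,  8, 12, 16, 20, 24, 28, 32, 36, 40, 44, 48, 52, 56, 60, 64,
       68]))
```

```bash
cat > fit.py <<'E'
from h import *
from scipy.optimize import least_squares
def box(p,c,h,R=np.eye(3)):
    q=np.abs((p-c)@R)-h
    return np.linalg.norm(np.maximum(q,0),axis=1)+np.minimum(q.max(1),0)
s=np.sqrt(.5)
Rh=np.array([[-s,0,s],[0,1,0],[s,0,s]]).T.copy()
Rh=np.column_stack([[-s,0,s],[0,1,0],[s,0,s]])
def scoop(p):
    d=[box(p,[0,0,1],[45,42,1]),box(p,[-43.5,0,25],[1.5,42,25]),
       box(p,[-15,40.5,21],[30,1.5,21]),box(p,[-15,-40.5,21],[30,1.5,21]),
       box(p,[30,40.5,5],[15,1.5,5]),box(p,[30,-40.5,5],[15,1.5,5]),
       box(p,np.array([-45,0,40])+52.5*np.array([-s,0,s]),[52.5,12,12],Rh)]
    return np.min(d,0)
def tubf(p):
    th=np.arctan2(52,62)
    return np.min([box(p,[-122,0,22.5],[2,56,22.5]),
      box(p,[-10,54,31],[110,2,31]),box(p,[-10,-54,31],[110,2,31])],0)
def inv(p,x,y,z,yaw):
    c,s_=np.cos(yaw),np.sin(yaw); d=p-[x,y,z]
    return np.column_stack([d[:,0]*c+d[:,1]*s_,-d[:,0]*s_+d[:,1]*c,d[:,2]])
E
cat > a.py <<'E'
from fit import *
np.set_printoptions(precision=2,suppress=True)
T=cloud(np.load("pics/top0.npz")).reshape(-1,3);S=cloud(np.load("pics/side0.npz")).reshape(-1,3)
def sel(Q,x0,x1,y0,y1,z0,z1): return Q[(Q[:,0]>x0)&(Q[:,0]<x1)&(Q[:,1]>y0)&(Q[:,1]<y1)&(Q[:,2]>z0)&(Q[:,2]<z1)]
for nm,Q in (("top",T),("side",S)):
    q=sel(Q,460,700,-370,-200,16,150)
    f=lambda v: scoop(inv(q,v[0],v[1],v[2],v[3]))
    best=min((least_squares(f,[605,-283,3,y0],loss="soft_l1",f_scale=2,x_scale=[10,10,5,.1]) for y0 in (-.3,0,.3)),key=lambda r:r.cost)
    print("scoop",nm,len(q),best.x,np.median(np.abs(best.fun)))
# tub: fit via side-wall tops
for nm,Q in (("top",T),("side",S)):
    q=sel(Q,420,720,180,400,35,66)
    # drop balls
    def f(v):
        return np.minimum(tubf(inv(q,v[0],v[1],0,v[2])),15)
    best=min((least_squares(f,[570,295,y0],loss="soft_l1",f_scale=2,x_scale=[10,10,.1]) for y0 in (-.3,-.2,-.1,0.,.1,.2)),key=lambda r:r.cost)
    x,y,yaw=best.x
    print("tub",nm,len(q),best.x,np.median(np.abs(best.fun)))
    l=inv(Q[np.isfinite(Q[:,0])],x,y,0,yaw)
    pl=l[(l[:,0]>-110)&(l[:,0]<-30)&(abs(l[:,1])<45)]
    print(" plate z",np.percentile(pl[:,2],[10,50,90]), "ramp:",end="")
    bl=l[(abs(l[:,0])<110)&(abs(l[:,1])<50)&(l[:,2]>27)&(l[:,2]<60)&(l[:,0]<75)&(l[:,0]>-60)]
    print(len(bl))
    np.save(f"pics/bl_{nm}.npy",np.column_stack([bl]))
    # ball fit k-means on sphere
    import itertools
    rng=np.random.default_rng(0)
    rem=bl.copy(); out=[]
    for k in range(5):
        bestc=None
        for _ in range(400):
            a=rem[rng.integers(len(rem))]; u=a+np.append(rng.normal(size=2)*8,0); 
            c=np.array([u[0],u[1],18+16.])
            c[2]=a[2]-8-rng.random()*8
            n=(abs(np.linalg.norm(rem-c,axis=1)-16)<2.0).sum()
            if bestc is None or n>bestc[0]: bestc=(n,c)
        c=bestc[1]
        for _ in range(5):
            m=abs(np.linalg.norm(rem-c,axis=1)-16)<3
            c=least_squares(lambda c:np.linalg.norm(rem[m]-c,axis=1)-16,c).x
        out.append(np.append(c,m.sum())); rem=rem[np.linalg.norm(rem-c,axis=1)>20]
        if len(rem)<10: break
    print(np.array(out))
E
python3 a.py
```

```text
scoop top 1236 [ 603.99 -289.82    3.26   -0.02] 0.4837032043460727
scoop side 1218 [ 602.71 -287.57    2.25   -0.02] 0.7348258986182534
tub top 3600 [580.13 283.66  -0.17] 7.881873384415609
 plate z [15.98 18.05 20.01] ramp:1000
[[ 32.87  33.78  34.13 205.  ]
 [-10.86 -23.96  33.81 203.  ]
 [ 38.91   0.26  34.1  200.  ]
 [ -3.28  19.85  33.97 204.  ]
 [ 36.07 -34.24  34.05 175.  ]]
tub side 5029 [574.86 284.77  -0.18] 15.0
 plate z [16.32 17.95 19.69] ramp:1703
[[ 42.62   1.01  33.97 341.  ]
 [ 37.13  34.73  33.86 329.  ]
 [  1.03  20.45  34.06 368.  ]
 [ -6.84 -23.48  33.76 335.  ]
 [ 40.01 -33.4   33.54 310.  ]]
```

```bash
cat > b.py <<'E'
from fit import *
np.set_printoptions(precision=3,suppress=True)
for nm in ("top","side"):
    Q=cloud(np.load(f"pics/{nm}0.npz")).reshape(-1,3); Q=Q[np.isfinite(Q[:,0])]
    m=(Q[:,0]>420)&(Q[:,0]<730)&(Q[:,1]>170)&(Q[:,1]<400)&(Q[:,2]>-5)&(Q[:,2]<70); Q=Q[m]
    v=np.array([575,284,-.175])
    for it in range(8):
        l=inv(Q,v[0],v[1],0,v[2])
        # side walls: top strips
        a=(abs(abs(l[:,1])-54)<5)&(l[:,2]>56)&(l[:,0]>-100)&(l[:,0]<90)
        b=(l[:,2]>22)&(l[:,2]<56)&(abs(l[:,1])<46)&(l[:,0]>72) # ramp
        c=(l[:,2]>41)&(l[:,2]<49)&(abs(l[:,1])<46)&(abs(l[:,0]+122)<7) # near wall top
        def f(v):
            w=inv(Q,v[0],v[1],0,v[2])
            ra=np.maximum(abs(abs(w[a][:,1])-54)-2,0)
            th=np.arctan2(52,62)
            rb=(w[b][:,0]-(60+w[b][:,2]*52/62))*np.cos(th)
            rb=rb[abs(rb)<12] if 0 else np.clip(rb,-12,12)
            return np.concatenate([ra,rb])
        v=least_squares(f,v,x_scale=[1,1,.01],loss="soft_l1").x
    w=inv(Q,v[0],v[1],0,v[2])
    th=np.arctan2(52,62); rb=(w[b][:,0]-(60+w[b][:,2]*52/62))*np.cos(th)
    print(nm,v,a.sum(),b.sum(),c.sum(),"ramp resid",np.percentile(rb,[10,50,90]))
    nw=w[(w[:,2]>42)&(w[:,2]<48)&(abs(w[:,1])<46)&(w[:,0]<-100)&(w[:,0]>-140)]
    print(" near wall top x",np.percentile(nw[:,0],[5,50,95]),len(nw), "sidewall tops y", [np.percentile(w[(w[:,2]>57)&(np.sign(w[:,1])==s)&(w[:,0]>-100)&(w[:,0]<90),1],[5,50,95]) for s in (1,-1)])
    pl=w[(w[:,0]>-110)&(w[:,0]<-30)&(abs(w[:,1])<45)]; print(np.percentile(pl[:,2],[10,50,90]))
E
python3 b.py
```

```text
top [576.469 283.769  -0.17 ] 576 750 129 ramp resid [-1.474 -0.006  1.424]
 near wall top x [-126.093 -122.175 -119.583] 94 sidewall tops y [array([52.21 , 54.087, 56.692]), array([-56.462, -54.729, -52.276])]
[15.989 18.062 20.015]
side [575.278 285.218  -0.178] 645 1581 322 ramp resid [-2.008  0.011  1.929]
 near wall top x [-126.903 -124.727 -120.108] 256 sidewall tops y [array([52.409, 54.268, 56.115]), array([-56.215, -54.02 , -52.028])]
[16.317 17.939 19.688]
```

```bash
cat > plan.py <<'E'
import numpy as np, sys, json
from scipy.spatial.transform import Rotation as Ro
from rig import telemetry
np.set_printoptions(precision=4,suppress=True)
SC=np.array([603.5,-288.7,3.0,-0.02]); TUB=np.array([576,284.5,0,-0.174]); CAR=np.array([624.5,-11.5,0,0.015]); TRAY=np.array([604,-282.2,0,-0.048])
def rz(a): return Ro.from_euler('z',a).as_matrix()
def loc(f,p): return f[:3]+rz(f[3])@np.array(p,float)
def cur():
    s=telemetry.sense(); q=s["ee_rot"]; return s["eef_pos"],Ro.from_quat([q[1],q[2],q[3],q[0]]).as_matrix(),s
def toolR(yaw,phi,sgn=1):
    d=rz(yaw)@np.array([np.sin(phi),0,-np.cos(phi)]); x=sgn*(rz(yaw)@np.array([0,1,0])); return np.column_stack([x,d,np.cross(x,d)])
def delta(p,R,p0=None,R0=None):
    if p0 is None: p0,R0,_=cur()
    return R0.T@(np.array(p)-p0)/10, Ro.from_matrix(R0.T@R).as_rotvec()
def scoop_tcp(o,yaw,pitch,phi,sgn,grip=(-94.5,0,89.5),anchor=(0,0,0)):
    """scoop pose: anchor point (scoop frame) at world o, yaw, pitch>0 = mouth up. phi = grasp lean rel. scoop"""
    Rs=rz(yaw)@Ro.from_euler('y',-pitch).as_matrix()
    org=np.array(o,float)-Rs@np.array(anchor,float)
    Rt=Rs@toolR(0,phi,sgn)
    return org+Rs@np.array(grip)+19*Rt[:,1],Rt
E
python3 - <<'E'
from plan import *
p,R,s=cur(); print(p);print(R)
for sg in (1,-1):
    for phi in (.35,):
        o=loc(SC,[0,0,0])
        P,Rt=scoop_tcp(o,SC[3],0,phi,sg)
        print(sg,P,delta(P,Rt,p,R))
        P2=P-120*Rt[:,1]; print(" pre",P2,delta(P2,Rt,p,R))
E
```

```text
[128.6955 508.7917 230.8694]
[[ 0.2452 -0.0004 -0.9695]
 [ 0.9695 -0.0009  0.2452]
 [-0.001  -1.      0.0002]]
1 [ 515.5327 -286.9404   74.6519] (array([-67.6415,  15.6772, -57.0194]), array([-0.3487, -0.2253, -0.0408]))
 pre [ 474.3931 -286.1175  187.3766] (array([-68.5814,   4.4063, -53.0091]), array([-0.3487, -0.2253, -0.0408]))
-1 [ 515.5327 -286.9404   74.6519] (array([-67.6415,  15.6772, -57.0194]), array([ 0.0594,  2.8723, -0.5082]))
 pre [ 474.3931 -286.1175  187.3766] (array([-68.5814,   4.4063, -53.0091]), array([ 0.0594,  2.8723, -0.5082]))
```

```bash
python3 -m handwheel '[{"delta_pos":[-3,-0.5,-2.3],"twist":[-0.05,-0.03,0],"jaw":1},{"delta_pos":[-6,-1,-4.6],"twist":[-0.1,-0.06,-0.01],"jaw":1},{"delta_pos":[-9.2,-1.5,-7.1],"twist":[-0.15,-0.1,-0.02],"jaw":1},{"delta_pos":[-12.4,-1.5,-9.6],"twist":[-0.2,-0.13,-0.02],"jaw":1},{"delta_pos":[-15.6,-1.5,-12.1],"twist":[-0.25,-0.16,-0.03],"jaw":1},{"delta_pos":[-18.8,-1.5,-14.6],"twist":[-0.3,-0.19,-0.035],"jaw":1},{"delta_pos":[-22,-1.5,-17.1],"twist":[-0.35,-0.225,-0.04],"jaw":1},{"delta_pos":[-25.2,-1.5,-19.6],"twist":[-0.35,-0.225,-0.04],"jaw":1},{"delta_pos":[-28.4,-1.5,-22.1],"twist":[-0.35,-0.225,-0.04],"jaw":1},{"delta_pos":[-31.6,-1.5,-24.6],"twist":[-0.35,-0.225,-0.04],"jaw":1}]'
cat > g.py <<'E'
from plan import *
phi=.35
P,Rt=scoop_tcp(loc(SC,[0,0,0]),SC[3],0,phi,1)
p,R,s=cur(); print(p,s["joints"],s["force"])
print("pre",delta(P-120*Rt[:,1],Rt)); print("grasp",delta(P,Rt))
E
python3 g.py
```

```text
time_s: 0.98
eef_pos: [282.7, 157.9, 246.4]
ee_rot: [-0.409, 0.585, 0.574, -0.401]
force: [1.3, 0.4, 0.3]
grip_width: 0.996
[282.7295 157.9057 246.3951] [ 0.2064 -0.3629  2.1556 -0.0913  1.0073 -1.3092] [1.2732 0.4111 0.3402]
pre (array([-44.0172,  12.4365, -16.7799]), array([0.0017, 0.0002, 0.0003]))
grasp (array([-44.0202,  24.4365, -16.7597]), array([0.0017, 0.0002, 0.0003]))
```

```bash
python3 -m handwheel '[{"delta_pos":[-3.2,0.8,-1.2],"twist":[0,0,0],"jaw":1},{"delta_pos":[-6.8,1.7,-2.6],"twist":[0,0,0],"jaw":1},{"delta_pos":[-10.5,2.7,-4],"twist":[0,0,0],"jaw":1},{"delta_pos":[-14.2,3.7,-5.4],"twist":[0,0,0],"jaw":1},{"delta_pos":[-17.9,4.7,-6.8],"twist":[0,0,0],"jaw":1},{"delta_pos":[-21.6,5.7,-8.2],"twist":[0,0,0],"jaw":1},{"delta_pos":[-25.3,6.7,-9.6],"twist":[0,0,0],"jaw":1},{"delta_pos":[-28.5,7.7,-10.9],"twist":[0,0,0],"jaw":1},{"delta_pos":[-31,8.5,-11.8],"twist":[0,0,0],"jaw":1},{"delta_pos":[-32.5,9,-12.4],"twist":[0,0,0],"jaw":1}]' 120
python3 g.py
```

```text
time_s: 1.82
eef_pos: [424.1, -172.4, 203.3]
ee_rot: [-0.41, 0.586, 0.573, -0.401]
force: [0.1, 1.0, 0.6]
grip_width: 0.999
[ 424.0748 -172.3701  203.2736] [-0.7818  0.0261  1.9625  0.3015  0.9168 -2.4848] [0.0603 1.0098 0.5813]
pre (array([-11.2533,   3.3059,  -4.4346]), array([-0.0004, -0.0034, -0.001 ]))
grasp (array([-11.2411,  15.3059,  -4.4398]), array([-0.0004, -0.0034, -0.001 ]))
```

```bash
python3 -m handwheel '[{"delta_pos":[-2,0.6,-0.8],"twist":[0,0,0],"jaw":1},{"delta_pos":[-5,1.4,-1.9],"twist":[0,0,0],"jaw":1},{"delta_pos":[-8,2.4,-3],"twist":[0,0,0],"jaw":1},{"delta_pos":[-10,3,-3.8],"twist":[0,0,0],"jaw":1},{"delta_pos":[-11,3.3,-4.2],"twist":[0,0,0],"jaw":1},{"delta_pos":[-11.4,3.4,-4.3],"twist":[0,0,0],"jaw":1},{"delta_pos":[-11.4,3.4,-4.3],"twist":[0,0,0],"jaw":1},{"delta_pos":[-11.4,3.4,-4.3],"twist":[0,0,0],"jaw":1},{"delta_pos":[-11.4,3.4,-4.3],"twist":[0,0,0],"jaw":1},{"delta_pos":[-11.4,3.4,-4.3],"twist":[0,0,0],"jaw":1}]' 120
python3 g.py
python3 - <<'E'
from rig import imaging
import cv2
for n in ["wrist"]:
    c=imaging.capture(n); cv2.imwrite(f"pics/{n}1.png",c["frame"][:,:,::-1])
E
```

```text
time_s: 2.65
eef_pos: [473.0, -282.8, 187.5]
ee_rot: [-0.409, 0.585, 0.574, -0.401]
force: [0.6, -0.5, -0.5]
grip_width: 1.002
[ 473.0359 -282.7888  187.4779] [-0.8763  0.2661  1.7242  0.3264  0.9422 -2.5928] [ 0.5986 -0.4595 -0.5005]
pre (array([-0.3301,  0.0584, -0.1301]), array([ 0.0005,  0.0004, -0.0001]))
grasp (array([-0.3289, 12.0584, -0.124 ]), array([ 0.0005,  0.0004, -0.0001]))
```

View pics/wrist1.png

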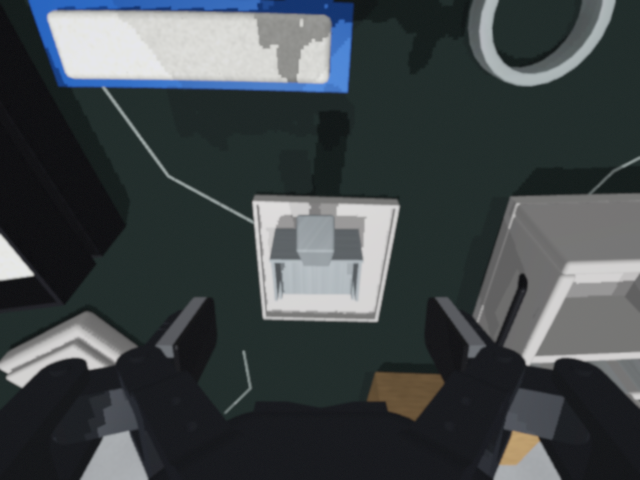

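```bash
python3 -m handwheel '[{"delta_pos":[-0.2,1,-0.1],"twist":[0,0,0],"jaw":1},{"delta_pos":[-0.33,3,-0.13],"twist":[0,0,0],"jaw":1},{"delta_pos":[-0.33,5,-0.13],"twist":[0,0,0],"jaw":1},{"delta_pos":[-0.33,7,-0.13],"twist":[0,0,0],"jaw":1},{"delta_pos":[-0.33,9,-0.13],"twist":[0,0,0],"jaw":1},{"delta_pos":[-0.33,10.5,-0.13],"twist":[0,0,0],"jaw":1},{"delta_pos":[-0.33,11.6,-0.13],"twist":[0,0,0],"jaw":1},{"delta_pos":[-0.33,12,-0.13],"twist":[0,0,0],"jaw":1},{"delta_pos":[-0.33,12,-0.13],"twist":[0,0,0],"jaw":1},{"delta_pos":[-0.33,12,-0.13],"twist":[0,0,0],"jaw":1}]' 120
python3 g.py
python3 - <<'E'
from rig import imaging
import cv2
for n in ["side"]:
    c=imaging.capture(n); cv2.imwrite(f"pics/{n}1.png",c["frame"][:,:,::-1])
E
```

```text
time_s: 3.53
eef_pos: [515.6, -288.0, 75.2]
ee_rot: [-0.409, 0.586, 0.574, -0.401]
force: [-0.4, 0.0, 0.3]
grip_width: 0.996
[ 515.5838 -287.9754   75.2194] [-0.8172  0.4966  1.7262  0.3878  0.706  -2.6377] [-0.4241  0.0182  0.3359]
pre (array([  0.097 , -11.9492,   0.0184]), array([ 0.0007, -0.0003, -0.0005]))
grasp (array([0.1034, 0.0508, 0.0263]), array([ 0.0007, -0.0003, -0.0005]))
```

View pics/side1.png

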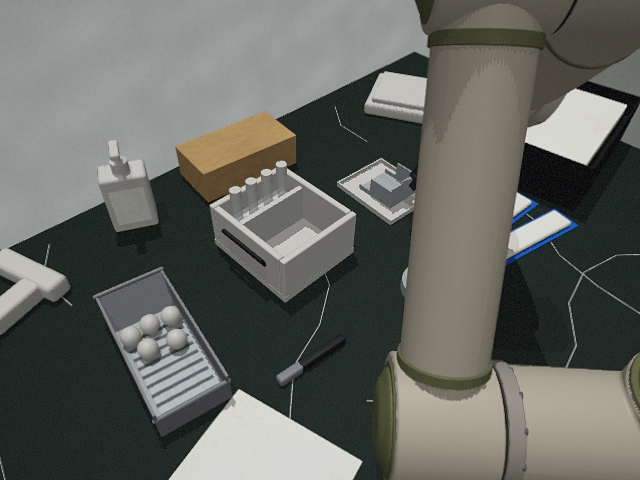

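```bash
python3 -m handwheel '[{"delta_pos":[0.1,0.05,0.02],"twist":[0,0,0],"jaw":0.6},{"delta_pos":[0.1,0.05,0.02],"twist":[0,0,0],"jaw":0.4},{"delta_pos":[0.1,0.05,0.02],"twist":[0,0,0],"jaw":0.2},{"delta_pos":[0.1,0.05,0.02],"twist":[0,0,0],"jaw":0},{"delta_pos":[0.1,0.05,0.02],"twist":[0,0,0],"jaw":0},{"delta_pos":[0.1,0.05,0.02],"twist":[0,0,0],"jaw":0},{"delta_pos":[0.1,0.05,0.02],"twist":[0,0,0],"jaw":0},{"delta_pos":[0.1,0.05,0.02],"twist":[0,0,0],"jaw":0},{"delta_pos":[0.1,0.05,0.02],"twist":[0,0,0],"jaw":0},{"delta_pos":[0.1,0.05,0.02],"twist":[0,0,0],"jaw":0}]' 120
python3 g.py;  python3 - <<'E'
from rig import imaging
import cv2
for n in ["wrist"]:
    c=imaging.capture(n); cv2.imwrite(f"pics/{n}2.png",c["frame"][:,:,::-1])
E
```

```text
time_s: 4.42
eef_pos: [515.5, -287.0, 74.6]
ee_rot: [-0.409, 0.586, 0.573, -0.401]
force: [-3.3, -0.2, 4.7]
grip_width: 0.267
[ 515.5468 -286.9952   74.575 ] [-0.8159  0.4967  1.7283  0.3884  0.7037 -2.6373] [-3.2548 -0.1673  4.6622]
pre (array([ -0.0005, -12.0077,  -0.0085]), array([ 0.0006, -0.0004, -0.0005]))
grasp (array([ 0.0054, -0.0078, -0.0012]), array([ 0.0006, -0.0004, -0.0005]))
```

View pics/wrist2.png

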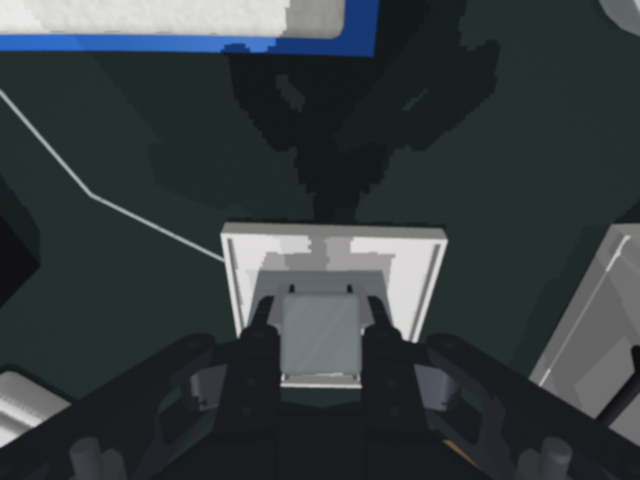

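```bash
cat >> plan.py <<'E'
PHI=.35
def show(names_targets):
    p,R,s=cur(); print("cur",p,"J",s["joints"],"F",s["force"],"t",s["time_s"])
    for n,(P,Rt) in names_targets: 
        a,b=delta(P,Rt,p,R); print(n,"->",P.round(1),np.round(a,2),np.round(b,3))
def tubpose(lipx,lipz,pitch,lipy=0,yaw=None):
    return scoop_tcp(loc(TUB,[lipx,lipy,lipz]),TUB[3] if yaw is None else yaw,pitch,PHI,1,anchor=(45,0,0))
E
python3 - <<'E'
from plan import *
p,R,s=cur()
up=(p+[0,0,50],R); up2=(p+[-40,0,165],R)
h=tubpose(-36,130,-.3); h2=tubpose(-36,35,-.3)
mid=((up2[0]+h[0])/2,h[1])
show([("up",up),("up2",up2),("mid",mid),("hov",h),("low",h2)])
E
```

```text
cur [ 515.5677 -286.9861   74.5864] J [-0.8159  0.4967  1.7283  0.3885  0.7037 -2.6373] F [-2.9205 -0.2349  5.928 ] t 4.4667
up -> [ 515.6 -287.   124.6] [-0.   -4.7  -1.72] [0. 0. 0.]
up2 -> [ 475.6 -287.   239.6] [ -0.09 -16.87  -1.91] [0. 0. 0.]
mid -> [455.9  11.  238.7] [ 29.67 -17.68   0.54] [0.3   0.151 0.03 ]
hov -> [436.3 309.1 237.8] [ 59.42 -18.49   2.98] [0.3   0.151 0.03 ]
low -> [436.3 309.1 142.8] [59.43 -9.56  6.25] [0.3   0.151 0.03 ]
```

```bash
python3 -m handwheel '[{"delta_pos":[0,-0.4,-0.15],"twist":[0,0,0],"jaw":0},{"delta_pos":[0,-1.2,-0.45],"twist":[0,0,0],"jaw":0},{"delta_pos":[0,-2.8,-1],"twist":[0,0,0],"jaw":0},{"delta_pos":[0,-4.7,-1.7],"twist":[0,0,0],"jaw":0},{"delta_pos":[0,-7.2,-1.8],"twist":[0,0,0],"jaw":0},{"delta_pos":[0,-10,-1.8],"twist":[0,0,0],"jaw":0},{"delta_pos":[-0.1,-12.8,-1.9],"twist":[0,0,0],"jaw":0},{"delta_pos":[-0.1,-15,-1.9],"twist":[0,0,0],"jaw":0},{"delta_pos":[-0.1,-16.5,-1.9],"twist":[0,0,0],"jaw":0},{"delta_pos":[-0.1,-16.9,-1.9],"twist":[0,0,0],"jaw":0}]' 120
python3 - <<'E'
from plan import *
from rig import imaging
import cv2
p,R,s=cur()
h=tubpose(-36,130,-.3); h2=tubpose(-36,35,-.3)
mid=((p+h[0])/2,h[1])
show([("mid",mid),("hov",h),("low",h2)]); print(s["wrist_torque"])
c=imaging.capture("top"); cv2.imwrite(f"pics/top2.png",c["frame"][:,:,::-1])
E
```

```text
time_s: 5.3
eef_pos: [475.2, -287.5, 242.4]
ee_rot: [-0.408, 0.587, 0.573, -0.401]
force: [-0.1, -0.1, -0.9]
grip_width: 0.263
cur [ 475.1814 -287.4558  242.4198] J [-0.8789  0.2187  1.6332  0.3     1.0708 -2.5449] F [-0.1109 -0.0527 -0.9036] t 5.3
mid -> [455.7  10.8 240.1] [29.78 -0.76  2.46] [0.302 0.151 0.028]
hov -> [436.3 309.1 237.8] [59.56 -1.51  4.92] [0.302 0.151 0.028]
low -> [436.3 309.1 142.8] [59.59  7.4   8.2 ] [0.302 0.151 0.028]
[-0.0253  0.2867  0.0005]
```

View pics/top2.png

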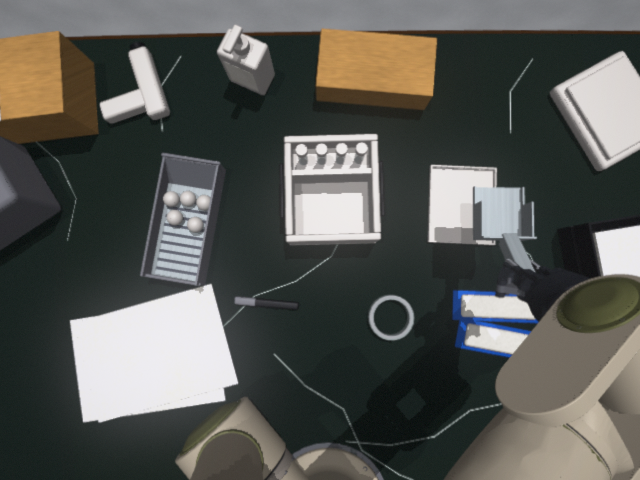

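```bash
python3 -m handwheel '[{"delta_pos":[1.5,0,0.1],"twist":[0,0,0],"jaw":0},{"delta_pos":[4.5,-0.2,0.4],"twist":[0,0.02,0],"jaw":0},{"delta_pos":[8,-0.3,0.7],"twist":[0,0.04,0],"jaw":0},{"delta_pos":[11.8,-0.4,1],"twist":[0,0.06,0],"jaw":0},{"delta_pos":[15.6,-0.5,1.3],"twist":[0,0.08,0],"jaw":0},{"delta_pos":[19.4,-0.6,1.6],"twist":[0,0.1,0],"jaw":0},{"delta_pos":[23.2,-0.7,1.9],"twist":[0,0.12,0],"jaw":0},{"delta_pos":[27,-0.8,2.2],"twist":[0,0.15,0],"jaw":0},{"delta_pos":[30.8,-0.9,2.5],"twist":[0.05,0.151,0],"jaw":0},{"delta_pos":[34.5,-1,2.8],"twist":[0.1,0.151,0.01],"jaw":0}]' 120
python3 - <<'E'
from plan import *
h=tubpose(-36,130,-.3); h2=tubpose(-36,35,-.3)
show([("hov",h),("low",h2)])
E
```

```text
time_s: 6.18
eef_pos: [451.5, 60.4, 238.5]
ee_rot: [-0.479, 0.595, 0.516, -0.387]
force: [1.5, -1.1, -1.6]
grip_width: 0.262
cur [451.4527  60.4377 238.4982] J [-0.1404  0.0185  1.8504  0.0308  1.0278 -1.5511] F [ 1.458  -1.0723 -1.6242] t 6.1833
hov -> [436.3 309.1 237.8] [24.24 -0.49  5.72] [0.194 0.    0.035]
low -> [436.3 309.1 142.8] [23.91  8.72  8.01] [0.194 0.    0.035]
```

```bash
python3 -m handwheel '[{"delta_pos":[3.5,-0.1,0.8],"twist":[0.03,0,0],"jaw":0},{"delta_pos":[7,-0.2,1.6],"twist":[0.06,0,0.01],"jaw":0},{"delta_pos":[10.5,-0.3,2.4],"twist":[0.09,0,0.02],"jaw":0},{"delta_pos":[14,-0.3,3.3],"twist":[0.12,0,0.02],"jaw":0},{"delta_pos":[17.5,-0.4,4.1],"twist":[0.15,0,0.03],"jaw":0},{"delta_pos":[20.5,-0.4,4.8],"twist":[0.17,0,0.03],"jaw":0},{"delta_pos":[22.7,-0.5,5.4],"twist":[0.19,0,0.035],"jaw":0},{"delta_pos":[23.8,-0.5,5.6],"twist":[0.194,0,0.035],"jaw":0},{"delta_pos":[24,-0.5,5.7],"twist":[0.194,0,0.035],"jaw":0},{"delta_pos":[24,-0.5,5.7],"twist":[0.194,0,0.035],"jaw":0}]' 120
cat > hand.py <<'E'
# scoop pose in hand from camera clouds
from plan import *
from fit import scoop
from h import cloud
from rig import imaging
import cv2,sys
from scipy.optimize import least_squares
def est(names=("top","side"),tag="x"):
    p,R,s=cur()
    for n in names:
        c=imaging.capture(n); cv2.imwrite(f"pics/{n}_{tag}.png",c["frame"][:,:,::-1]); np.savez(f"pics/{n}_{tag}.npz",**c)
        Q=cloud(c).reshape(-1,3); Q=Q[np.isfinite(Q[:,0])]
        L=(Q-p)@R  # tool frame
        Rs0=toolR(0,PHI,1)  # scoop->world tool axes when scoop axes = world ; tool->scoop coords
        # scoop coords: q = Rs0 @ Ltool + tcp_in_scoop
        t0=np.array([-94.5,0,89.5])+19*Rs0[:,1]
        X=L@Rs0.T+t0
        m=(X[:,0]>-48)&(X[:,0]<60)&(abs(X[:,1])<52)&(X[:,2]>-9)&(X[:,2]<58)
        X=X[m]
        def f(v):
            Rv=Ro.from_rotvec(v[3:]).as_matrix(); return np.clip(scoop((X-v[:3])@Rv),-8,8)
        r=least_squares(f,np.zeros(6),loss="soft_l1",f_scale=1.5,x_scale=[1,1,1,.02,.02,.02])
        print(n,len(X),"scoop offset in assumed frame",r.x,"med",np.median(abs(r.fun)))
E
python3 - <<'E'
from hand import *
h=tubpose(-36,130,-.3); h2=tubpose(-36,35,-.3)
show([("hov",h),("low",h2)])
est(tag="hov")
E
```

```text
time_s: 7.02
eef_pos: [436.8, 304.6, 237.7]
ee_rot: [-0.527, 0.555, 0.467, -0.443]
force: [-0.4, 0.2, -1.6]
grip_width: 0.265
cur [436.7862 304.5792 237.7131] J [ 0.4029  0.3044  1.4932 -0.03    1.3005 -0.9883] F [-0.3547  0.2437 -1.6191] t 7.0167
hov -> [436.3 309.1 237.8] [ 0.43 -0.01  0.13] [ 0.002  0.002 -0.   ]
low -> [436.3 309.1 142.8] [0.44 9.48 0.62] [ 0.002  0.002 -0.   ]
top 2640 scoop offset in assumed frame [-0.1748 -1.2327  0.6389 -0.0007 -0.0027 -0.0077] med 0.46596381061391234
side 1988 scoop offset in assumed frame [-1.2083 -0.2601  0.2661  0.0012  0.002  -0.0113] med 0.5281521763463601
```

View pics/side_hov.png

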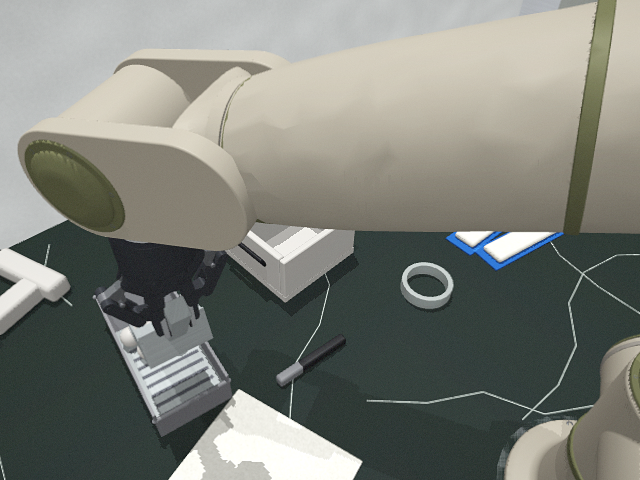

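View pics/top_hov.png

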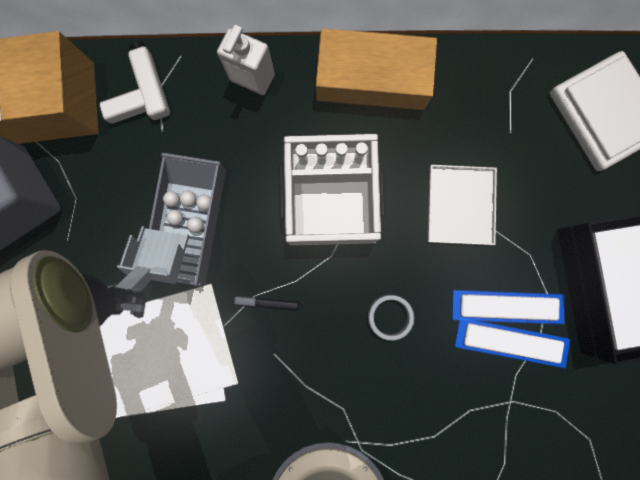

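```bash
sed -i 's/TUB\[3\] if yaw is None/TUB[3]+.009 if yaw is None/' plan.py
python3 - <<'E'
from plan import *
show([(str(z),tubpose(-36,z,-.3,lipy=.7)) for z in (60,30,21)])
E
```

```text
cur [437.1046 303.709  238.3516] J [ 0.4012  0.3029  1.4935 -0.03    1.3007 -0.9884] F [ 0.7518 -0.0483 -2.0212] t 7.1167
60 -> [436.2 308.8 167.8] [0.49 7.04 0.55] [ 0.003 -0.009 -0.   ]
30 -> [436.2 308.8 137.8] [ 0.49 10.04  0.71] [ 0.003 -0.009 -0.   ]
21 -> [436.2 308.8 128.8] [ 0.49 10.94  0.76] [ 0.003 -0.009 -0.   ]
```

```bash
python3 -m handwheel '[{"delta_pos":[0.3,1.2,0.2],"twist":[0,-0.009,0],"jaw":0},{"delta_pos":[0.49,3,0.4],"twist":[0,-0.009,0],"jaw":0},{"delta_pos":[0.49,5,0.5],"twist":[0,-0.009,0],"jaw":0},{"delta_pos":[0.49,7,0.55],"twist":[0,-0.009,0],"jaw":0},{"delta_pos":[0.49,8.6,0.6],"twist":[0,-0.009,0],"jaw":0},{"delta_pos":[0.49,9.6,0.68],"twist":[0,-0.009,0],"jaw":0},{"delta_pos":[0.49,10.3,0.71],"twist":[0,-0.009,0],"jaw":0},{"delta_pos":[0.49,10.6,0.73],"twist":[0,-0.009,0],"jaw":0},{"delta_pos":[0.49,10.6,0.73],"twist":[0,-0.009,0],"jaw":0},{"delta_pos":[0.49,10.6,0.73],"twist":[0,-0.009,0],"jaw":0}]' 120
python3 - <<'E'
from plan import *
show([(str(z),tubpose(-36,z,-.3,lipy=.7)) for z in (22,20,18,16)])
E
```

```text
time_s: 7.95
eef_pos: [436.7, 309.9, 133.2]
ee_rot: [-0.525, 0.554, 0.47, -0.445]
force: [0.4, -0.2, -1.4]
grip_width: 0.264
cur [436.6904 309.9197 133.1621] J [ 0.4125  0.4129  1.6292 -0.0335  1.0537 -0.9783] F [ 0.3976 -0.2164 -1.3974] t 7.95
22 -> [436.2 308.8 129.8] [-0.12  0.34  0.05] [0.004 0.001 0.001]
20 -> [436.2 308.8 127.8] [-0.12  0.54  0.06] [0.004 0.001 0.001]
18 -> [436.2 308.8 125.8] [-0.12  0.74  0.07] [0.004 0.001 0.001]
16 -> [436.2 308.8 123.8] [-0.12  0.94  0.08] [0.004 0.001 0.001]
```

Feel for the plate in 1 mm steps.

```bash
python3 -m handwheel '[{"delta_pos":[-0.1,0.2,0.04],"twist":[0,0,0],"jaw":0},{"delta_pos":[-0.1,0.3,0.05],"twist":[0,0,0],"jaw":0},{"delta_pos":[-0.1,0.4,0.05],"twist":[0,0,0],"jaw":0},{"delta_pos":[-0.1,0.45,0.05],"twist":[0,0,0],"jaw":0},{"delta_pos":[-0.1,0.5,0.05],"twist":[0,0,0],"jaw":0},{"delta_pos":[-0.1,0.55,0.05],"twist":[0,0,0],"jaw":0},{"delta_pos":[-0.1,0.6,0.05],"twist":[0,0,0],"jaw":0},{"delta_pos":[-0.1,0.65,0.06],"twist":[0,0,0],"jaw":0},{"delta_pos":[-0.1,0.65,0.06],"twist":[0,0,0],"jaw":0},{"delta_pos":[-0.1,0.65,0.06],"twist":[0,0,0],"jaw":0}]' 120
python3 - <<'E'
from plan import *
show([(str(z),tubpose(-36,z,-.3,lipy=.7)) for z in (20,18,16)])
E
```

```text
time_s: 8.78
eef_pos: [436.0, 309.0, 126.4]
ee_rot: [-0.525, 0.554, 0.47, -0.445]
force: [-1.9, -2.0, 5.7]
grip_width: 0.265
cur [436.0364 309.0476 126.4222] J [ 0.4114  0.4196  1.6391 -0.0338  1.0377 -0.979 ] F [-1.9464 -2.0162  5.6735] t 8.7833
20 -> [436.2 308.8 127.8] [-0.02 -0.13 -0.03] [0.004 0.001 0.   ]
18 -> [436.2 308.8 125.8] [-0.02  0.07 -0.02] [0.004 0.001 0.   ]
16 -> [436.2 308.8 123.8] [-0.02  0.27 -0.01] [0.004 0.001 0.   ]
```

Run:
```python
from plan import *
show([(str(z),tubpose(*z,lipy=.7)) for z in ((-36,18.5,-.3),(-30,18.5,-.2),(-24,18.5,-.1),(-18,18.5,-.04),(0,18.5,-.04),(20,18.5,-.04))])
```

```text
cur [436.0364 309.0476 126.4222] J [ 0.4114  0.4196  1.6391 -0.0338  1.0377 -0.979 ] F [-1.9464 -2.0162  5.6735] t 8.7833
(-36, 18.5, -0.3) -> [436.2 308.8 126.3] [-0.02  0.02 -0.02] [0.004 0.001 0.   ]
(-30, 18.5, -0.2) -> [432.1 309.5 115.1] [-0.03  1.1   0.46] [-0.096  0.001  0.   ]
(-24, 18.5, -0.1) -> [429.  309.9 103.1] [-0.03  2.29  0.83] [-0.196  0.001  0.001]
(-18, 18.5, -0.04) -> [430.1 309.7  95.4] [-0.04  3.06  0.76] [-0.256  0.001  0.001]
(0, 18.5, -0.04) -> [447.9 306.5  95.4] [-0.05  3.16 -1.04] [-0.256  0.001  0.001]
(20, 18.5, -0.04) -> [467.6 303.1  95.4] [-0.08  3.27 -3.04] [-0.256  0.001  0.001]
```

```bash
python3 -m handwheel '[{"delta_pos":[-0.02,0.5,0.24],"twist":[-0.05,0,0],"jaw":0},{"delta_pos":[-0.03,1.08,0.46],"twist":[-0.096,0,0],"jaw":0},{"delta_pos":[-0.03,1.67,0.66],"twist":[-0.146,0,0],"jaw":0},{"delta_pos":[-0.03,2.26,0.83],"twist":[-0.196,0,0],"jaw":0},{"delta_pos":[-0.03,2.66,0.8],"twist":[-0.226,0,0],"jaw":0},{"delta_pos":[-0.03,3.03,0.76],"twist":[-0.256,0,0],"jaw":0},{"delta_pos":[-0.03,3.05,0.4],"twist":[-0.256,0,0],"jaw":0},{"delta_pos":[-0.04,3.08,0],"twist":[-0.256,0,0],"jaw":0},{"delta_pos":[-0.04,3.1,-0.4],"twist":[-0.256,0,0],"jaw":0},{"delta_pos":[-0.05,3.12,-0.8],"twist":[-0.256,0,0],"jaw":0}]' 120
python3 - <<'E'
from hand import *
show([(str(z),tubpose(*z,lipy=.7)) for z in ((0,18.5,-.04),(40,18.5,-.04))])
est(("top",),"sw1")
E
```

```text
time_s: 9.62
eef_pos: [445.9, 306.8, 95.1]
ee_rot: [-0.45, 0.616, 0.522, -0.381]
force: [-0.7, -0.4, 0.2]
grip_width: 0.263
cur [445.9116 306.7761  95.1267] J [ 0.4726  0.4116  1.7875 -0.2807  0.7109 -0.7418] F [-0.6675 -0.4389  0.2247] t 9.6167
(0, 18.5, -0.04) -> [447.9 306.5  95.4] [ 0.01  0.03 -0.2 ] [-0.001  0.001  0.   ]
(40, 18.5, -0.04) -> [487.3 299.6  95.4] [-0.03  1.25 -4.01] [-0.001  0.001  0.   ]
top 2749 scoop offset in assumed frame [ 0.643  -0.2519  0.6359  0.0043 -0.0115  0.012 ] med 0.8506007145670398
```

View pics/top_sw1.png

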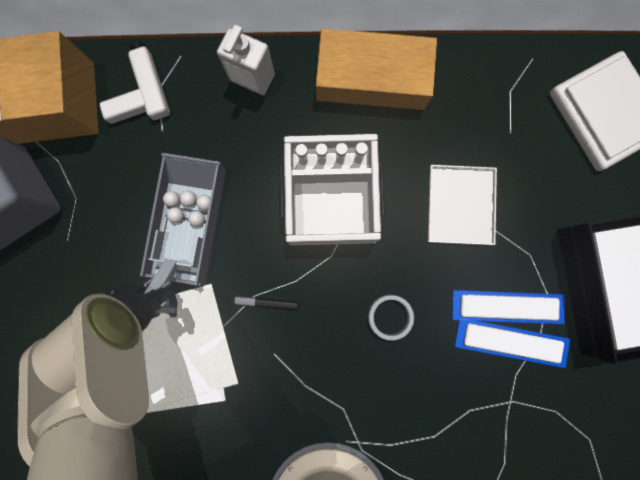

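```bash
python3 -m handwheel '[{"delta_pos":[0,0.2,-0.45],"twist":[0,0,0],"jaw":0},{"delta_pos":[0,0.34,-0.9],"twist":[0,0,0],"jaw":0},{"delta_pos":[0,0.48,-1.35],"twist":[0,0,0],"jaw":0},{"delta_pos":[0,0.63,-1.8],"twist":[0,0,0],"jaw":0},{"delta_pos":[-0.01,0.77,-2.25],"twist":[0,0,0],"jaw":0},{"delta_pos":[-0.01,0.92,-2.7],"twist":[0,0,0],"jaw":0},{"delta_pos":[-0.02,1.06,-3.15],"twist":[0,0,0],"jaw":0},{"delta_pos":[-0.02,1.2,-3.6],"twist":[0,0,0],"jaw":0},{"delta_pos":[-0.03,1.34,-4.05],"twist":[0,0,0],"jaw":0},{"delta_pos":[-0.03,1.43,-4.35],"twist":[0,0,0],"jaw":0}]' 120
python3 - <<'E'
from hand import *
show([(str(z),tubpose(*z,lipy=.7)) for z in ((42,18,-.04),(60,18,-.04),(73,18,-.04))])
est(("top",),"sw2")
E
```

```text
time_s: 10.5
eef_pos: [491.0, 299.0, 94.8]
ee_rot: [-0.45, 0.616, 0.522, -0.381]
force: [-3.5, 0.4, 3.5]
grip_width: 0.267
cur [491.0351 299.      94.7565] J [ 0.4187  0.4679  1.6979 -0.2537  0.731  -0.8195] F [-3.4648  0.4271  3.489 ] t 10.5
(42, 18, -0.04) -> [489.2 299.3  94.9] [-0.   -0.07  0.17] [-0.001  0.001  0.   ]
(60, 18, -0.04) -> [507.  296.2  94.9] [-0.02  0.48 -1.55] [-0.001  0.001  0.   ]
(73, 18, -0.04) -> [519.8 293.9  94.9] [-0.03  0.87 -2.78] [-0.001  0.001  0.   ]
top 2750 scoop offset in assumed frame [ 0.532  -0.3742  0.8491  0.0013 -0.0108  0.0074] med 0.9464532844566534
```

View pics/top_sw2.png

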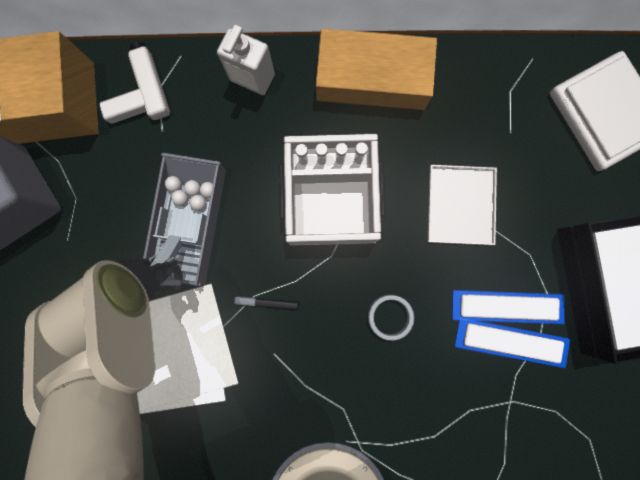

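```bash
python3 -m handwheel '[{"delta_pos":[0,0.05,-0.25],"twist":[0,0,0],"jaw":0},{"delta_pos":[0,0.13,-0.5],"twist":[0,0,0],"jaw":0},{"delta_pos":[0,0.21,-0.75],"twist":[0,0,0],"jaw":0},{"delta_pos":[0,0.29,-1],"twist":[0,0,0],"jaw":0},{"delta_pos":[-0.01,0.37,-1.25],"twist":[0,0,0],"jaw":0},{"delta_pos":[-0.01,0.45,-1.5],"twist":[0,0,0],"jaw":0},{"delta_pos":[-0.01,0.53,-1.75],"twist":[0,0,0],"jaw":0},{"delta_pos":[-0.02,0.61,-2],"twist":[0,0,0],"jaw":0},{"delta_pos":[-0.02,0.69,-2.2],"twist":[0,0,0],"jaw":0},{"delta_pos":[-0.02,0.72,-2.3],"twist":[0,0,0],"jaw":0}]' 120
python3 - <<'E'
from hand import *
show([(str(z),tubpose(*z,lipy=.7)) for z in ((60,18,-.04),(68,18,-.04),(73,18,-.04))])
est(("top",),"sw3")
i=cv2.imread("pics/top_sw3.png")[130:310,110:250]; cv2.imwrite("pics/sw3c.png",cv2.resize(i,None,fx=3,fy=3,interpolation=cv2.INTER_CUBIC))
E
```

```text
time_s: 11.38
eef_pos: [514.5, 294.9, 94.9]
ee_rot: [-0.45, 0.616, 0.522, -0.381]
force: [-4.2, 0.7, 3.5]
grip_width: 0.261
cur [514.5078 294.9178  94.9118] J [ 0.3934  0.4983  1.6469 -0.2396  0.7458 -0.8574] F [-4.1669  0.6713  3.5261] t 11.3833
(60, 18, -0.04) -> [507.  296.2  94.9] [-0.   -0.23  0.73] [-0.001  0.001  0.   ]
(68, 18, -0.04) -> [514.8 294.8  94.9] [-0.01  0.01 -0.03] [-0.001  0.001  0.   ]
(73, 18, -0.04) -> [519.8 293.9  94.9] [-0.01  0.16 -0.51] [-0.001  0.001  0.   ]
top 2715 scoop offset in assumed frame [ 0.2386 -0.2279  0.7111  0.0038 -0.0127  0.0124] med 1.5457589584813078
```

View pics/sw3c.png

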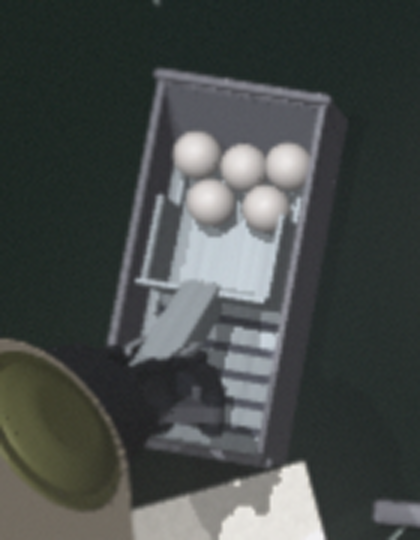

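```bash
cat > balls.py <<'E'
from hand import *
def balls(fn,xr=(420,740),yr=(170,400),zr=(20,400)):
    """detect bright balls in picture (Hough) and use depth -> tub-frame & scoop-frame centres"""
    c=np.load(fn); Q=cloud(c); g=cv2.cvtColor(c["frame"],cv2.COLOR_RGB2GRAY)
    return c,Q,g
def fitballs(fn,n=5,f=TUB,box=((-60,110),(-50,50)),zmin=26,seed=0,p=None,R=None,scoopframe=None):
    c=np.load(fn); Q=cloud(c).reshape(-1,3); col=c["frame"].reshape(-1,3).astype(int)
    l=(Q-f[:3])@rz(f[3])
    m=np.isfinite(l[:,0])&(l[:,0]>box[0][0])&(l[:,0]<box[0][1])&(abs(l[:,1])<box[1][1])&(l[:,2]>zmin)&(col.min(1)>120)&(col[:,0]>=col[:,2]-4)
    rem=l[m]; rng=np.random.default_rng(seed); out=[]
    for k in range(n):
        if len(rem)<30: break
        best=(0,None)
        for _ in range(600):
            a=rem[rng.integers(len(rem))]; v=rng.normal(size=3); v[2]=-abs(v[2])*1.5; v/=np.linalg.norm(v)
            cc=a+16*v; k_=(abs(np.linalg.norm(rem-cc,axis=1)-16)<1.5).sum()
            if k_>best[0]: best=(k_,cc)
        cc=best[1]
        for _ in range(6):
            mm=abs(np.linalg.norm(rem-cc,axis=1)-16)<2.5
            if mm.sum()<10: break
            cc=least_squares(lambda c:np.linalg.norm(rem[mm]-c,axis=1)-16,cc,loss="soft_l1").x
        out.append(np.append(cc,mm.sum())); rem=rem[np.linalg.norm(rem-cc,axis=1)>19]
    return np.array(out)
def toscoop(w,p,R):
    Rs0=toolR(0,PHI,1); t0=np.array([-94.5,0,89.5])+19*Rs0[:,1]
    return ((w-p)@R)@Rs0.T+t0
def report(fn,**k):
    b=fitballs(fn,**k); p,R,s=cur()
    f=k.get("f",TUB)
    w=b[:,:3]@rz(f[3]).T+f[:3]; sc=toscoop(w,p,R)
    print("tub/ref frame, n | scoop frame | dist bowl"); 
    for i in range(len(b)): print(b[i].round(1),sc[i].round(1),round(float(np.linalg.norm(sc[i]-[0,0,19])),1))
E
python3 - <<'E'
from balls import *
report("pics/top_sw3.npz")
E
```

```text
tub/ref frame, n | scoop frame | dist bowl
[ 74.2 -33.6  41.2 176. ] [ 50.2 -34.6  23.6] 61.1
[ 42.8  14.6  37.  181. ] [19.5 14.  18.1] 24.0
[ 44.8 -22.8  36.8 163. ] [ 21.1 -23.5  17.9] 31.6
[ 69.7  -2.5  35.5 159. ] [46.3 -3.5 17.7] 46.5
[ 72.3  29.7  39.  165. ] [49.1 28.7 21.2] 56.9
```

Run:
```python
from plan import *
L=[(70,18.3,-.02),(73,19,0)]
for th in (.03,.06,.1,.14,.18,.21,.24,.26):
    z=19.2+90*np.sin(th); L.append((60+.839*z-3,z,th))
show([(str(np.round(z,2)),tubpose(*z,lipy=.7)) for z in L])
```

```text
cur [514.5763 294.9064  94.8879] J [ 0.3933  0.4984  1.6469 -0.2397  0.7457 -0.8573] F [-1.8435  0.1035  0.9892] t 11.4333
[70.   18.3  -0.02] -> [515.3 294.7  92.6] [-0.01  0.24 -0.  ] [-0.02   0.001  0.   ]
[73 19  0] -> [516.8 294.4  90.7] [-0.01  0.47 -0.09] [-0.04   0.001  0.   ]
[75.37 21.9   0.03] -> [517.1 294.3  89.5] [-0.02  0.59 -0.08] [-0.07   0.001  0.   ]
[77.64 24.6   0.06] -> [517.4 294.3  88.1] [-0.02  0.73 -0.07] [-0.1    0.001  0.   ]
[80.65 28.19  0.1 ] -> [518.  294.1  86.2] [-0.02  0.93 -0.07] [-0.14   0.001  0.   ]
[83.65 31.76  0.14] -> [518.7 294.   84.2] [-0.02  1.15 -0.08] [-0.18   0.001  0.   ]
[86.63 35.31  0.18] -> [519.7 293.8  82. ] [-0.03  1.39 -0.11] [-0.22   0.001  0.   ]
[88.85 37.96  0.21] -> [520.6 293.6  80.3] [-0.03  1.58 -0.14] [-0.25   0.001  0.   ]
[91.06 40.59  0.24] -> [521.6 293.4  78.6] [-0.03  1.77 -0.18] [-0.28   0.001  0.   ]
[92.52 42.34  0.26] -> [522.3 293.3  77.4] [-0.03  1.91 -0.22] [-0.3    0.001  0.   ]
```

```bash
python3 -m handwheel '[{"delta_pos":[-0.01,0.24,0],"twist":[-0.02,0,0],"jaw":0},{"delta_pos":[-0.01,0.47,-0.09],"twist":[-0.04,0,0],"jaw":0},{"delta_pos":[-0.02,0.59,-0.08],"twist":[-0.07,0,0],"jaw":0},{"delta_pos":[-0.02,0.73,-0.07],"twist":[-0.1,0,0],"jaw":0},{"delta_pos":[-0.02,0.93,-0.07],"twist":[-0.14,0,0],"jaw":0},{"delta_pos":[-0.02,1.15,-0.08],"twist":[-0.18,0,0],"jaw":0},{"delta_pos":[-0.03,1.39,-0.11],"twist":[-0.22,0,0],"jaw":0},{"delta_pos":[-0.03,1.58,-0.14],"twist":[-0.25,0,0],"jaw":0},{"delta_pos":[-0.03,1.77,-0.18],"twist":[-0.28,0,0],"jaw":0},{"delta_pos":[-0.03,1.91,-0.22],"twist":[-0.3,0,0],"jaw":0}]' 120
python3 - <<'E'
from balls import *
show([(str(z),tubpose(*z,lipy=.7)) for z in ((92.5,42.3,.26),)])
est(("top",),"sw4")
report("pics/top_sw4.npz")
i=cv2.imread("pics/top_sw4.png")[130:310,110:250]; cv2.imwrite("pics/sw4c.png",cv2.resize(i,None,fx=3,fy=3,interpolation=cv2.INTER_CUBIC))
E
```

```text
time_s: 12.27
eef_pos: [521.5, 293.4, 76.6]
ee_rot: [-0.352, 0.676, 0.574, -0.299]
force: [-1.8, 0.1, -0.5]
grip_width: 0.264
cur [521.5313 293.3604  76.5535] J [ 0.4609  0.509   1.8088 -0.8637  0.4561 -0.2273] F [-1.7633  0.117  -0.4974] t 12.2667
(92.5, 42.3, 0.26) -> [522.3 293.3  77.4] [ 0.01 -0.02 -0.11] [-0.     0.001  0.001]
top 2794 scoop offset in assumed frame [ 7.4804 -0.497  -0.6067 -0.0046 -0.037   0.0091] med 3.1199187020382375
tub/ref frame, n | scoop frame | dist bowl
[ 39.6  -0.3  45.5 188. ] [-4.2 -0.6 17.5] 4.5
[ 61.1  23.4  51.3 179. ] [18.4 22.9 17.5] 29.4
[ 61.1 -24.   51.2 175. ] [ 17.9 -24.5  17.5] 30.4
[ 18.5  22.7  40.1 157. ] [-25.7  22.6  17.7] 34.3
[ 18.6 -23.7  40.2 145. ] [-26.1 -23.8  17.8] 35.3
```

View pics/sw4c.png

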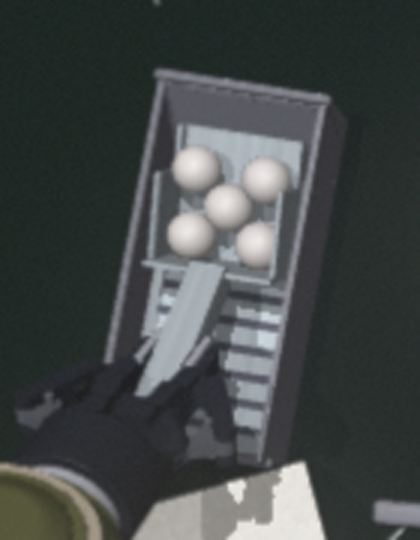

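Run:
```python
from plan import *
show([(str(np.round(z,2)),tubpose(*z,lipy=.7)) for z in ((91.5,60,.28),(90,90,.3),(85,130,.3),(80,170,.3))])
```

```text
cur [521.3597 293.3798  76.3008] J [ 0.4612  0.5093  1.8094 -0.8664  0.4557 -0.2247] F [ 0.401   0.683  -0.0262] t 12.3167
[91.5  60.    0.28] -> [520.6 293.6  92.1] [ 0.01 -1.34 -0.84] [-0.02   0.002  0.001]
[90.  90.   0.3] -> [518.6 294.  119.2] [ 0.01 -3.68 -2.22] [-0.04   0.002  0.001]
[ 85.  130.    0.3] -> [513.6 294.8 159.2] [ 0.01 -7.24 -4.1 ] [-0.04   0.002  0.001]
[ 80.  170.    0.3] -> [508.7 295.7 199.2] [  0.01 -10.81  -5.98] [-0.04   0.002  0.001]
```

```bash
python3 -m handwheel '[{"delta_pos":[0,-0.35,-0.2],"twist":[-0.01,0,0],"jaw":0},{"delta_pos":[0,-1,-0.6],"twist":[-0.015,0,0],"jaw":0},{"delta_pos":[0,-2,-1.2],"twist":[-0.02,0,0],"jaw":0},{"delta_pos":[0,-3.3,-1.95],"twist":[-0.03,0,0],"jaw":0},{"delta_pos":[0,-4.8,-2.8],"twist":[-0.04,0,0],"jaw":0},{"delta_pos":[0,-6.4,-3.65],"twist":[-0.04,0,0],"jaw":0},{"delta_pos":[0,-8,-4.5],"twist":[-0.04,0,0],"jaw":0},{"delta_pos":[0,-9.4,-5.25],"twist":[-0.04,0,0],"jaw":0},{"delta_pos":[0,-10.4,-5.8],"twist":[-0.04,0,0],"jaw":0},{"delta_pos":[0,-10.8,-6],"twist":[-0.04,0,0],"jaw":0}]' 120
cat > c1.py <<'E'
from balls import *
def carpose(lipx,lipz,pitch,lipy=0): return scoop_tcp(loc(CAR,[lipx,lipy,lipz]),CAR[3]+.009,pitch,PHI,1,anchor=(45,0,0))
E
python3 - <<'E'
from c1 import *
h=carpose(0,170,.3)
show([("well",h),("w2",carpose(0,130,.1)),("w3",carpose(0,70,-.8))])
est(("top",),"li")
report("pics/top_li.npz",box=((-80,120),(-60,60)),zmin=60)
E
```

```text
time_s: 13.15
eef_pos: [509.8, 295.8, 202.9]
ee_rot: [-0.339, 0.683, 0.58, -0.286]
force: [-0.3, 0.5, -3.0]
grip_width: 0.266
cur [509.7983 295.7886 202.8966] J [ 0.4868  0.298   1.7432 -0.6414  0.6576 -0.4918] F [-0.2617  0.4649 -2.9947] t 13.15
well -> [476.3 -15.1 199.2] [-31.22   1.31  -1.22] [ 0.002 -0.151 -0.112]
w2 -> [485.1 -14.8 188. ] [-31.05   2.72  -1.23] [ 0.201 -0.161 -0.096]
w3 -> [583.3 -12.5 215.3] [-29.22   6.4  -10.55] [ 1.098 -0.197 -0.017]
top 3238 scoop offset in assumed frame [ 0.6876 -0.8295  0.0365 -0.0015 -0.007   0.0026] med 1.000210693264783
tub/ref frame, n | scoop frame | dist bowl
[ 50.3 -22.9 182.2 253. ] [ 17.9 -23.8  17.4] 29.8
[  7.8  23.  169.1 231. ] [-26.2  22.5  17.2] 34.6
[ 29.3   0.6 175.6 231. ] [-3.9 -0.  17.2] 4.3
[ 50.1  23.9 182.2 245. ] [18.1 23.  17.2] 29.3
[  8.3 -23.  169.3 204. ] [-26.1 -23.5  17.6] 35.1
```

View pics/top_li.png

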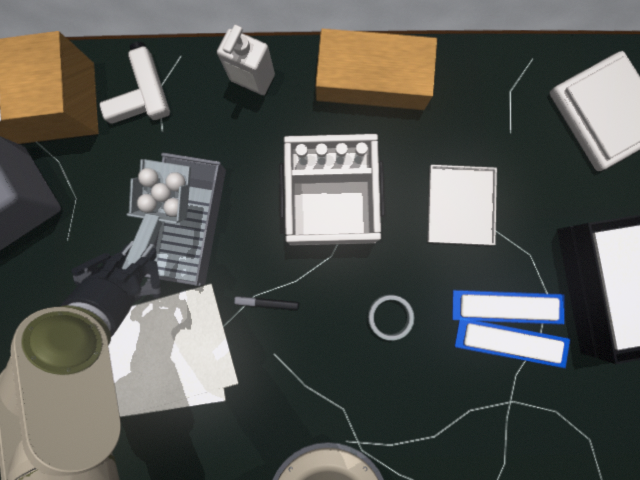

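```bash
python3 -m handwheel '[{"delta_pos":[-0.5,0,0],"twist":[0,0,0],"jaw":0},{"delta_pos":[-1.6,0.05,-0.05],"twist":[0,-0.008,-0.005],"jaw":0},{"delta_pos":[-3.2,0.12,-0.1],"twist":[0,-0.015,-0.01],"jaw":0},{"delta_pos":[-5.1,0.2,-0.2],"twist":[0,-0.025,-0.018],"jaw":0},{"delta_pos":[-7.2,0.3,-0.3],"twist":[0,-0.035,-0.026],"jaw":0},{"delta_pos":[-9.4,0.4,-0.4],"twist":[0,-0.045,-0.034],"jaw":0},{"delta_pos":[-11.6,0.5,-0.45],"twist":[0,-0.056,-0.042],"jaw":0},{"delta_pos":[-13.8,0.6,-0.55],"twist":[0,-0.067,-0.05],"jaw":0},{"delta_pos":[-16,0.67,-0.6],"twist":[0,-0.078,-0.058],"jaw":0},{"delta_pos":[-18,0.75,-0.7],"twist":[0,-0.088,-0.065],"jaw":0}]' 120
python3 - <<'E'
from c1 import *
show([("well",carpose(0,170,.3)),("well",carpose(0,160,.3))])
E
```

```text
time_s: 14.03
eef_pos: [489.0, 114.7, 197.3]
ee_rot: [-0.323, 0.65, 0.615, -0.307]
force: [0.0, 1.1, -2.5]
grip_width: 0.268
cur [489.0499 114.6938 197.3208] J [ 0.0215  0.0406  2.0733 -0.1272  0.3848 -1.3935] F [ 0.0087  1.0975 -2.5394] t 14.0333
well -> [476.3 -15.1 199.2] [-13.03  -0.46   0.36] [-0.003 -0.061 -0.049]
well -> [476.3 -15.1 189.2] [-13.02   0.34   0.96] [-0.003 -0.061 -0.049]
```

Run:
```python
from c1 import *
show([("well",carpose(15,165,.18))])
```

```text
cur [489.0499 114.6938 197.3208] J [ 0.0215  0.0406  2.0733 -0.1272  0.3848 -1.3935] F [ 0.0087  1.0975 -2.5394] t 14.0333
well -> [495.9 -14.7 211.7] [-12.89  -0.29  -1.95] [ 0.117 -0.064 -0.046]
```

```bash
python3 -m handwheel '[{"delta_pos":[-2,-0.05,-0.2],"twist":[0.01,-0.01,-0.007],"jaw":0},{"delta_pos":[-4,-0.1,-0.5],"twist":[0.025,-0.02,-0.014],"jaw":0},{"delta_pos":[-5.9,-0.13,-0.8],"twist":[0.04,-0.03,-0.02],"jaw":0},{"delta_pos":[-7.7,-0.17,-1.1],"twist":[0.058,-0.038,-0.027],"jaw":0},{"delta_pos":[-9.3,-0.21,-1.4],"twist":[0.075,-0.046,-0.033],"jaw":0},{"delta_pos":[-10.7,-0.24,-1.6],"twist":[0.09,-0.053,-0.038],"jaw":0},{"delta_pos":[-11.7,-0.27,-1.8],"twist":[0.1,-0.058,-0.042],"jaw":0},{"delta_pos":[-12.4,-0.28,-1.9],"twist":[0.11,-0.062,-0.045],"jaw":0},{"delta_pos":[-12.8,-0.29,-1.95],"twist":[0.115,-0.064,-0.046],"jaw":0},{"delta_pos":[-12.9,-0.29,-1.95],"twist":[0.117,-0.064,-0.046],"jaw":0}]' 120
python3 - <<'E'
from c1 import *
L=[(15,165,.18),(10,150,.1),(5,135,0),(5,120,-.1),(5,105,-.2),(5,90,-.3),(5,80,-.4),(5,72,-.5),(5,66,-.6),(5,62,-.7),(5,60,-.85)]
show([(str(l),carpose(*l)) for l in L])
est(("top",),"we")
report("pics/top_we.npz",f=CAR,box=((-150,60),(-60,60)),zmin=110)
E
```

```text
time_s: 14.87
eef_pos: [496.6, -13.8, 212.3]
ee_rot: [-0.348, 0.606, 0.621, -0.355]
force: [0.7, 0.4, -2.3]
grip_width: 0.264
cur [496.5967 -13.8214 212.338 ] J [-0.3683  0.0175  2.0021  0.3263  0.6509 -2.1755] F [ 0.6829  0.4016 -2.2775] t 14.8667
(15, 165, 0.18) -> [495.9 -14.7 211.7] [-0.09  0.02  0.1 ] [ 0.001 -0.001  0.001]
(10, 150, 0.1) -> [495.1 -14.7 208. ] [-0.08  0.29  0.35] [ 0.081 -0.001  0.001]
(5, 135, 0) -> [496.6 -14.6 206.7] [-0.08  0.49  0.29] [ 0.181 -0.001  0.001]
(5, 120, -0.1) -> [504.4 -14.4 204.6] [-0.08  1.06 -0.28] [ 0.281 -0.001  0.001]
(5, 105, -0.2) -> [513.4 -14.2 201.6] [-0.08  1.77 -0.91] [ 0.381 -0.001  0.001]
(5, 90, -0.3) -> [523.7 -14.  197.8] [-0.08  2.63 -1.59] [ 0.481 -0.001  0.001]
(5, 80, -0.4) -> [534.9 -13.7 197.8] [-0.08  3.2  -2.57] [ 0.581 -0.001  0.001]
(5, 72, -0.5) -> [547.2 -13.4 198.6] [-0.08  3.74 -3.67] [ 0.681 -0.001  0.001]
(5, 66, -0.6) -> [560.2 -13.1 200.2] [-0.08  4.27 -4.87] [ 0.781 -0.001  0.001]
(5, 62, -0.7) -> [574.  -12.8 202.5] [-0.08  4.77 -6.17] [ 0.881 -0.001  0.001]
(5, 60, -0.85) -> [595.6 -12.2 207.2] [-0.07  5.46 -8.28] [ 1.031 -0.001  0.001]
top 2787 scoop offset in assumed frame [ 5.4005 -1.8971  0.1487 -0.0026 -0.0269  0.0035] med 2.394535072633496
tub/ref frame, n | scoop frame | dist bowl
[-56.9 -24.3 170.3 251. ] [-25.9 -24.9  17.5] 35.9
[-35.5  -1.  174.  260. ] [-3.9 -1.8 17.3] 4.7
[-13.6 -24.2 177.9 245. ] [ 18.1 -25.2  17.3] 31.0
[-13.8  22.2 178.  245. ] [18.3 21.2 17.2] 28.1
[-57.1  21.9 170.1 242. ] [-25.8  21.3  17.3] 33.5
```

View pics/top_we.png

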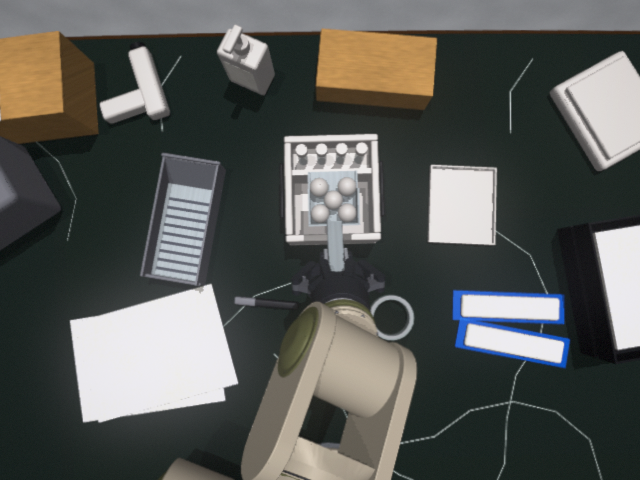

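Run:
```python
from c1 import *
L=[(14,163,.18),(10,158,.17),(3,150,.155),(-5,141,.14),(-13,132,.125),(-18,124,.11),(-20,118,.1),(-20,116,.1)]
show([(str(l),carpose(*l)) for l in L])
```

```text
cur [496.5931 -13.4798 212.3493] J [-0.3676  0.0175  2.0023  0.3262  0.6507 -2.1749] F [-0.0049  0.0914 -2.9071] t 14.9167
(14, 163, 0.18) -> [494.9 -14.7 209.7] [-0.12  0.14  0.29] [ 0.001 -0.001  0.001]
(10, 158, 0.17) -> [491.3 -14.8 206.1] [-0.12  0.27  0.77] [ 0.011 -0.001  0.001]
(3, 150, 0.155) -> [485.1 -14.9 200.3] [-0.11  0.46  1.61] [ 0.026 -0.001  0.001]
(-5, 141, 0.14) -> [477.9 -15.  193.4] [-0.11  0.68  2.58] [ 0.041 -0.001  0.001]
(-13, 132, 0.125) -> [470.7 -15.1 186.5] [-0.1   0.91  3.55] [ 0.056 -0.001  0.001]
(-18, 124, 0.11) -> [466.5 -15.1 180.6] [-0.1   1.21  4.2 ] [ 0.071 -0.001  0.001]
(-20, 118, 0.1) -> [465.1 -15.1 176. ] [-0.1   1.53  4.56] [ 0.081 -0.001  0.001]
(-20, 116, 0.1) -> [465.1 -15.1 174. ] [-0.1   1.71  4.66] [ 0.081 -0.001  0.001]
```

```bash
python3 -m handwheel '[{"delta_pos":[-0.1,0.05,0.1],"twist":[0,0,0],"jaw":0},{"delta_pos":[-0.1,0.14,0.35],"twist":[0.005,0,0],"jaw":0},{"delta_pos":[-0.1,0.28,0.8],"twist":[0.012,0,0],"jaw":0},{"delta_pos":[-0.1,0.46,1.5],"twist":[0.026,0,0],"jaw":0},{"delta_pos":[-0.1,0.68,2.4],"twist":[0.041,0,0],"jaw":0},{"delta_pos":[-0.1,0.91,3.3],"twist":[0.056,0,0],"jaw":0},{"delta_pos":[-0.1,1.21,4],"twist":[0.071,0,0],"jaw":0},{"delta_pos":[-0.1,1.5,4.4],"twist":[0.081,0,0],"jaw":0},{"delta_pos":[-0.1,1.65,4.6],"twist":[0.081,0,0],"jaw":0},{"delta_pos":[-0.1,1.71,4.66],"twist":[0.081,0,0],"jaw":0}]' 120
python3 - <<'E'
from c1 import *
L=[(-20,112,.05),(-20,109,.01),(-20,107,-.03),(-20,105,-.06),(-20,103,-.09),(-20,101,-.12),(-20,99,-.15),(-20,97,-.18),(-20,95,-.21),(-20,93,-.25),(-20,86,-.35),(-20,80,-.45),(-18,74,-.55),(-15,70,-.65)]
show([(str(l),carpose(*l)) for l in L])
est(("top",),"we2")
report("pics/top_we2.npz",f=CAR,box=((-150,60),(-60,60)),zmin=100)
E
```

```text
time_s: 15.75
eef_pos: [465.2, -15.0, 174.0]
ee_rot: [-0.372, 0.592, 0.607, -0.38]
force: [0.1, -0.6, -3.4]
grip_width: 0.265
cur [465.2344 -14.9992 173.9706] J [-0.385   0.0293  2.0765  0.2965  0.6396 -2.1827] F [ 0.1387 -0.5914 -3.4189] t 15.75
(-20, 112, 0.05) -> [468.1 -15.1 176.9] [-0.01 -0.14 -0.39] [ 0.051 -0.     0.001]
(-20, 109, 0.01) -> [470.8 -15.  179.3] [-0.01 -0.24 -0.74] [ 0.091 -0.     0.001]
(-20, 107, -0.03) -> [473.8 -14.9 182.6] [-0.01 -0.41 -1.14] [ 0.131 -0.     0.001]
(-20, 105, -0.06) -> [476.1 -14.9 184.5] [-0.01 -0.47 -1.44] [ 0.161 -0.     0.001]
(-20, 103, -0.09) -> [478.5 -14.8 186.3] [-0.01 -0.53 -1.73] [ 0.191 -0.     0.001]
(-20, 101, -0.12) -> [481.1 -14.8 188.1] [-0.01 -0.58 -2.04] [ 0.221 -0.     0.001]
(-20, 99, -0.15) -> [483.8 -14.7 189.7] [-0.01 -0.61 -2.35] [ 0.251 -0.     0.001]
(-20, 97, -0.18) -> [486.5 -14.6 191.3] [-0.01 -0.63 -2.67] [ 0.281 -0.     0.001]
(-20, 95, -0.21) -> [489.4 -14.6 192.8] [-0.01 -0.64 -3.  ] [ 0.311 -0.     0.001]
(-20, 93, -0.25) -> [493.4 -14.5 195.3] [-0.01 -0.69 -3.47] [ 0.351 -0.     0.001]
(-20, 86, -0.35) -> [504.2 -14.2 198.9] [-0.01 -0.55 -4.59] [ 0.451 -0.     0.001]
(-20, 80, -0.45) -> [515.9 -13.9 202.4] [-0.01 -0.35 -5.8 ] [ 0.551 -0.     0.001]
(-18, 74, -0.55) -> [530.6 -13.6 204.6] [-0.01  0.09 -7.22] [ 0.651 -0.     0.001]
(-15, 70, -0.65) -> [547.  -13.2 207.5] [-0.02  0.54 -8.82] [ 0.751 -0.     0.001]
top 2459 scoop offset in assumed frame [ 5.1503 -1.8749  0.23   -0.0021 -0.0241 -0.0089] med 2.6175366752627536
tub/ref frame, n | scoop frame | dist bowl
[-70.1  -1.9 128.6 238. ] [-4.  -1.6 17.4] 4.6
[-92.1  21.1 126.4 222. ] [-25.8  21.6  17.4] 33.7
[-48.3  21.5 130.5 217. ] [18.1 21.6 17. ] 28.2
[-91.7 -25.  126.3 216. ] [-25.9 -24.5  17.4] 35.7
[-48.2 -25.1 130.6 222. ] [ 17.9 -25.1  17.3] 30.8
```

```bash
python3 -m handwheel '[{"delta_pos":[-0.01,-0.14,-0.39],"twist":[0.051,0,0],"jaw":0},{"delta_pos":[-0.01,-0.24,-0.74],"twist":[0.091,0,0],"jaw":0},{"delta_pos":[-0.01,-0.41,-1.14],"twist":[0.131,0,0],"jaw":0},{"delta_pos":[-0.01,-0.47,-1.44],"twist":[0.161,0,0],"jaw":0},{"delta_pos":[-0.01,-0.53,-1.73],"twist":[0.191,0,0],"jaw":0},{"delta_pos":[-0.01,-0.58,-2.04],"twist":[0.221,0,0],"jaw":0},{"delta_pos":[-0.01,-0.61,-2.35],"twist":[0.251,0,0],"jaw":0},{"delta_pos":[-0.01,-0.63,-2.67],"twist":[0.281,0,0],"jaw":0},{"delta_pos":[-0.01,-0.64,-3],"twist":[0.311,0,0],"jaw":0},{"delta_pos":[-0.01,-0.69,-3.47],"twist":[0.351,0,0],"jaw":0}]' 120
python3 - <<'E'
from c1 import *
L=[(-20,89,-.3),(-20,86,-.35),(-20,80,-.45),(-18,74,-.55),(-15,70,-.65),(-15,70,-.75)]
show([(str(l),carpose(*l)) for l in L])
est(("top",),"po")
i=cv2.imread("pics/top_po.png")[120:270,260:400]; cv2.imwrite("pics/poc.png",cv2.resize(i,None,fx=3,fy=3,interpolation=cv2.INTER_CUBIC))
E
```

```text
time_s: 16.63
eef_pos: [493.9, -14.5, 196.1]
ee_rot: [-0.469, 0.518, 0.531, -0.48]
force: [-0.3, -0.6, -1.2]
grip_width: 0.26
cur [493.8928 -14.4505 196.0808] J [-0.2834  0.2232  1.7151  0.0347  1.1088 -1.8922] F [-0.2731 -0.5517 -1.2174] t 16.6333
(-20, 89, -0.3) -> [498.7 -14.3 196.8] [-0.   -0.02 -0.48] [ 0.05  -0.     0.001]
(-20, 86, -0.35) -> [504.2 -14.2 198.9] [-0.   -0.18 -1.05] [ 0.1   -0.     0.001]
(-20, 80, -0.45) -> [515.9 -13.9 202.4] [ 0.   -0.41 -2.26] [ 0.2   -0.     0.001]
(-18, 74, -0.55) -> [530.6 -13.6 204.6] [-0.   -0.48 -3.74] [0.3   0.    0.001]
(-15, 70, -0.65) -> [547.  -13.2 207.5] [-0.   -0.61 -5.4 ] [0.4   0.    0.001]
(-15, 70, -0.75) -> [561.1 -12.9 213.1] [-0.   -1.02 -6.85] [0.5   0.    0.001]
top 1573 scoop offset in assumed frame [10.5555 -1.7432  0.9441 -0.0004 -0.0146 -0.0125] med 0.6806713249434346
```

View pics/poc.png

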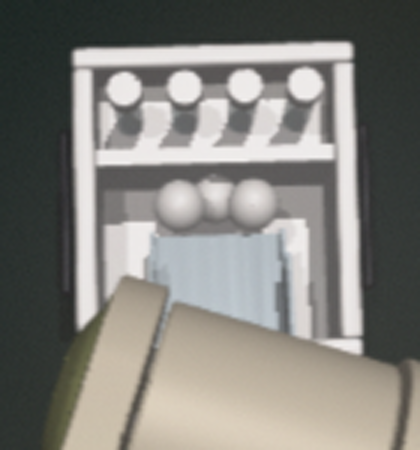

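```bash
python3 -m handwheel '[{"delta_pos":[0,0,0],"twist":[0.02,0,0],"jaw":0},{"delta_pos":[0,-0.1,-0.4],"twist":[0.05,0,0],"jaw":0},{"delta_pos":[0,-0.3,-0.9],"twist":[0.1,0,0],"jaw":0},{"delta_pos":[0,-0.5,-1.5],"twist":[0.15,0,0],"jaw":0},{"delta_pos":[0,-0.7,-2.1],"twist":[0.2,0,0],"jaw":0},{"delta_pos":[0,-0.9,-2.7],"twist":[0.25,0,0],"jaw":0},{"delta_pos":[0,-1,-3],"twist":[0.28,0,0],"jaw":0},{"delta_pos":[0,-1,-3],"twist":[0.28,0,0],"jaw":0},{"delta_pos":[0,-1,-3],"twist":[0.28,0,0],"jaw":0},{"delta_pos":[0,-1,-3],"twist":[0.28,0,0],"jaw":0}]' 120
python3 - <<'E'
from c1 import *
est(("top","side"),"po2")
p,R,s=cur(); up=(p+[-20,0,80],R)
L=[(-40,150,-.3),(-60,170,0)]
show([("up",up)]+[(str(l),carpose(*l)) for l in L])
for n in("top",):
    i=cv2.imread(f"pics/{n}_po2.png")[120:270,260:400]; cv2.imwrite(f"pics/{n}po2c.png",cv2.resize(i,None,fx=3,fy=3,interpolation=cv2.INTER_CUBIC))
print(fitballs("pics/top_po2.npz",f=CAR,box=((-40,26),(-72,72)),zmin=16))
E
```

```text
time_s: 17.52
eef_pos: [522.1, -13.7, 208.6]
ee_rot: [0.536, -0.447, -0.459, 0.549]
force: [-0.2, 0.2, -1.2]
grip_width: 0.263
top 50 scoop offset in assumed frame [ 0.6089 -2.0256 -4.052  -0.0827 -0.0055 -0.015 ] med 0.3918540570555713
side 1502 scoop offset in assumed frame [-1.2254  0.3714 -0.664   0.     -0.0043 -0.0042] med 0.5908399901204398
cur [522.0265 -13.7626 208.8583] J [-0.2292  0.4271  1.406  -0.0437  1.4824 -1.8165] F [-0.9961  0.7445 -0.7856] t 17.6167
up -> [502.  -13.8 288.9] [ 0.06 -7.52  3.39] [0. 0. 0.]
(-40, 150, -0.3) -> [478.7 -14.6 257.8] [ 0.02 -4.04  5.14] [-0.229  0.     0.001]
(-60, 170, 0) -> [431.6 -15.6 241.7] [ 0.04 -1.62  9.49] [-0.529 -0.     0.001]
[[-33.2099  45.5294 487.2393 416.    ]
 [-36.456   14.5318 482.998  376.    ]
 [-39.6029 -10.3664 481.8258 295.    ]
 [-42.7384 -32.4116 480.3534 200.    ]
 [-22.5214  42.8022 479.3658 126.    ]]
```

View pics/toppo2c.png

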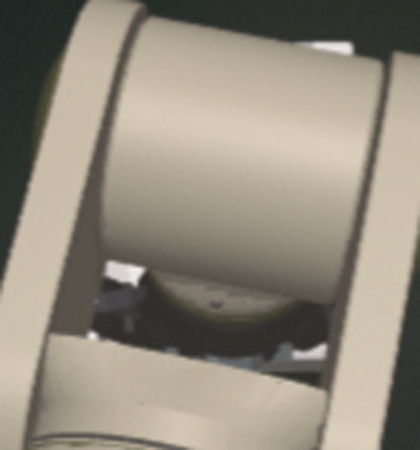

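View pics/side_po2.png

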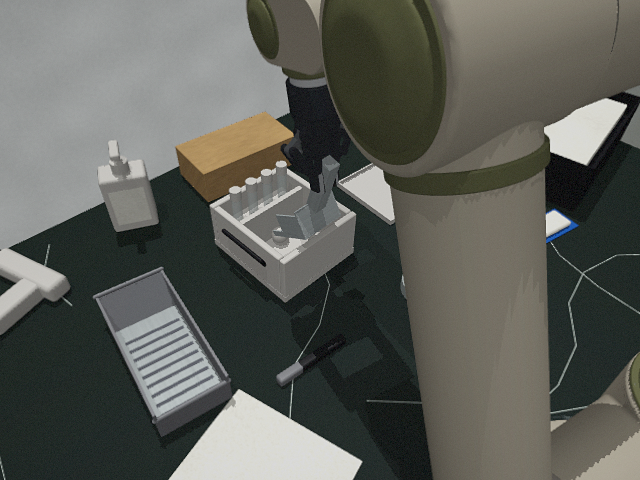

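```bash
python3 -m handwheel '[{"delta_pos":[0,-0.5,0.2],"twist":[0,0,0],"jaw":0},{"delta_pos":[0,-1.5,0.7],"twist":[0,0,0],"jaw":0},{"delta_pos":[0,-3,1.4],"twist":[0,0,0],"jaw":0},{"delta_pos":[0,-4.5,2],"twist":[0,0,0],"jaw":0},{"delta_pos":[0,-6,2.7],"twist":[0,0,0],"jaw":0},{"delta_pos":[0,-7.2,3.3],"twist":[0,0,0],"jaw":0},{"delta_pos":[0,-7.2,5],"twist":[-0.1,0,0],"jaw":0},{"delta_pos":[0,-6.5,7],"twist":[-0.2,0,0],"jaw":0},{"delta_pos":[0,-6,9],"twist":[-0.3,0,0],"jaw":0},{"delta_pos":[0,-5.5,10],"twist":[-0.35,0,0],"jaw":0}]' 120
python3 - <<'E'
from c1 import *
est(("side","top"),"po3")
show([("x",carpose(-60,170,0))])
for n in("top",):
    i=cv2.imread(f"pics/{n}_po3.png")[120:270,260:400]; cv2.imwrite(f"pics/{n}po3c.png",cv2.resize(i,None,fx=3,fy=3,interpolation=cv2.INTER_CUBIC))
E
```

```text
time_s: 18.45
eef_pos: [431.5, -15.5, 281.9]
ee_rot: [-0.448, 0.536, 0.549, -0.46]
force: [0.6, -0.5, -1.3]
grip_width: 0.269
side 2172 scoop offset in assumed frame [-0.8222  0.434  -0.3384 -0.0011  0.001  -0.002 ] med 0.4871349376469638
top 2853 scoop offset in assumed frame [-1.1696 -1.314  -0.2214 -0.0004 -0.     -0.0039] med 0.4723642442136404
cur [431.4405 -15.657  281.7783] J [-0.3478 -0.0338  1.7771  0.0664  1.2378 -1.9587] F [ 0.3575 -0.3547 -0.9581] t 18.55
x -> [431.6 -15.6 241.7] [0.   3.95 0.68] [-0.177 -0.001  0.   ]
```

View pics/toppo3c.png

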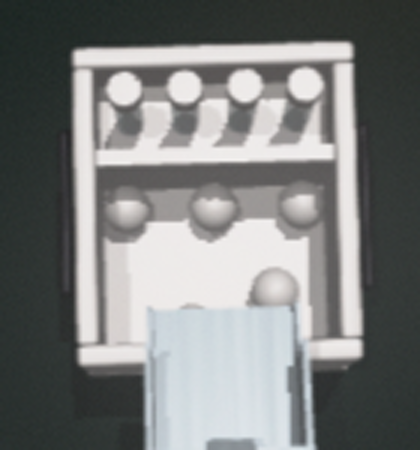

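View pics/side_po3.png

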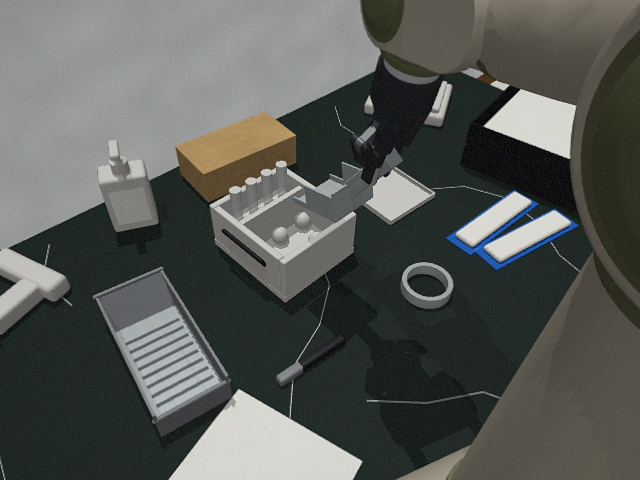

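```bash
cat > tr.py <<'E'
from c1 import *
def trp(z,dx=0): return scoop_tcp(loc(TRAY,[dx+1,.4,z]),TRAY[3]+.004,0,PHI,1)
if __name__=="__main__":
    show([(f"tray z{z}",trp(z)) for z in (150,60,8,3)])
E
python3 tr.py
```

```text
cur [431.4405 -15.657  281.7783] J [-0.3478 -0.0338  1.7771  0.0664  1.2378 -1.9587] F [ 0.3575 -0.3547 -0.9581] t 18.55
tray z150 -> [ 517.1 -278.   221.7] [-26.43   7.28  -6.8 ] [-0.177  0.065  0.018]
tray z60 -> [ 517.1 -278.   131.7] [-26.43  16.15  -5.25] [-0.177  0.065  0.018]
tray z8 -> [ 517.1 -278.    79.7] [-26.43  21.27  -4.36] [-0.177  0.065  0.018]
tray z3 -> [ 517.1 -278.    74.7] [-26.43  21.76  -4.27] [-0.177  0.065  0.018]
```

```bash
python3 -m handwheel '[{"delta_pos":[-1.5,0,0],"twist":[-0.02,0,0],"jaw":0},{"delta_pos":[-4.2,0.2,-0.3],"twist":[-0.05,0.01,0],"jaw":0},{"delta_pos":[-7.6,0.5,-1],"twist":[-0.09,0.02,0.005],"jaw":0},{"delta_pos":[-11,1,-2],"twist":[-0.13,0.03,0.01],"jaw":0},{"delta_pos":[-14.5,2,-3],"twist":[-0.17,0.04,0.015],"jaw":0},{"delta_pos":[-18,3.2,-4.2],"twist":[-0.177,0.05,0.018],"jaw":0},{"delta_pos":[-21,4.5,-5.3],"twist":[-0.177,0.06,0.018],"jaw":0},{"delta_pos":[-24,6,-6.2],"twist":[-0.177,0.065,0.018],"jaw":0},{"delta_pos":[-26,7,-6.7],"twist":[-0.177,0.065,0.018],"jaw":0},{"delta_pos":[-26.4,7.3,-6.8],"twist":[-0.177,0.065,0.018],"jaw":0}]' 120
python3 tr.py
```

```text
time_s: 19.38
eef_pos: [520.0, -280.9, 218.3]
ee_rot: [-0.416, 0.591, 0.566, -0.397]
force: [0.6, 0.1, -2.4]
grip_width: 0.265
cur [ 520.0496 -280.8575  218.305 ] J [-0.7967  0.3142  1.5714  0.2761  1.0176 -2.4397] F [ 0.5641  0.1244 -2.4077] t 19.3833
tray z150 -> [ 517.1 -278.   221.7] [ 0.27 -0.42  0.17] [-0.005 -0.001  0.001]
tray z60 -> [ 517.1 -278.   131.7] [0.26 8.05 3.22] [-0.005 -0.001  0.001]
tray z8 -> [ 517.1 -278.    79.7] [ 0.25 12.95  4.98] [-0.005 -0.001  0.001]
tray z3 -> [ 517.1 -278.    74.7] [ 0.25 13.42  5.15] [-0.005 -0.001  0.001]
```

```bash
python3 -m handwheel '[{"delta_pos":[0.1,0.8,0.4],"twist":[-0.005,0,0],"jaw":0},{"delta_pos":[0.25,2.5,1.2],"twist":[-0.005,0,0],"jaw":0},{"delta_pos":[0.25,4.7,2],"twist":[-0.005,0,0],"jaw":0},{"delta_pos":[0.25,6.9,2.8],"twist":[-0.005,0,0],"jaw":0},{"delta_pos":[0.25,9,3.5],"twist":[-0.005,0,0],"jaw":0},{"delta_pos":[0.25,10.7,4.15],"twist":[-0.005,0,0],"jaw":0},{"delta_pos":[0.25,11.8,4.55],"twist":[-0.005,0,0],"jaw":0},{"delta_pos":[0.25,12.2,4.7],"twist":[-0.005,0,0],"jaw":0},{"delta_pos":[0.25,12.2,4.7],"twist":[-0.005,0,0],"jaw":0},{"delta_pos":[0.25,12.2,4.7],"twist":[-0.005,0,0],"jaw":0}]' 120
python3 - <<'E'
from tr import *
show([(f"tray z{z}",trp(z)) for z in (20,8,3,1)])
est(("top","side"),"tr")
i=cv2.imread("pics/top_tr.png")[140:290,400:560]; cv2.imwrite("pics/trc.png",cv2.resize(i,None,fx=3,fy=3,interpolation=cv2.INTER_CUBIC))
E
```

```text
time_s: 20.22
eef_pos: [517.6, -275.4, 90.3]
ee_rot: [-0.413, 0.592, 0.567, -0.396]
force: [0.1, 0.5, -1.6]
grip_width: 0.266
cur [ 517.6475 -275.4335   90.3437] J [-0.7948  0.4611  1.7355  0.3679  0.7158 -2.5744] F [ 0.0561  0.5122 -1.6299] t 20.2167
tray z20 -> [ 517.1 -278.    91.7] [-0.26 -0.14 -0.01] [0.003 0.001 0.   ]
tray z8 -> [ 517.1 -278.    79.7] [-0.26  0.99  0.41] [0.003 0.001 0.   ]
tray z3 -> [ 517.1 -278.    74.7] [-0.26  1.46  0.58] [0.003 0.001 0.   ]
tray z1 -> [ 517.1 -278.    72.7] [-0.26  1.65  0.65] [0.003 0.001 0.   ]
top 2048 scoop offset in assumed frame [ 0.7588 -0.8003  0.8051 -0.0027 -0.0013 -0.0028] med 0.5290180148722285
side 1297 scoop offset in assumed frame [-1.0918  1.0467 -0.1639 -0.0045 -0.0036 -0.0049] med 0.6420538844870507
```

View pics/trc.png

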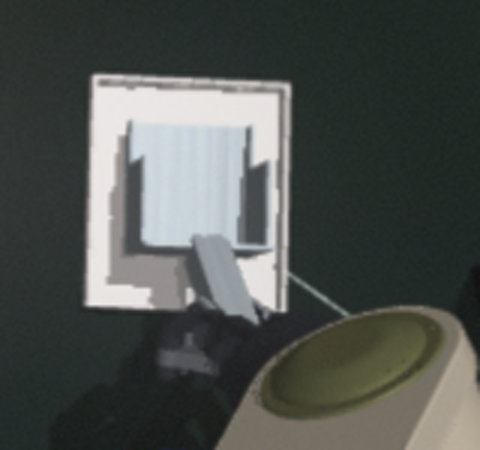

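```bash
python3 -m handwheel '[{"delta_pos":[-0.15,0.2,0.1],"twist":[0.003,0,0],"jaw":0},{"delta_pos":[-0.26,0.5,0.2],"twist":[0.003,0,0],"jaw":0},{"delta_pos":[-0.26,0.8,0.33],"twist":[0.003,0,0],"jaw":0},{"delta_pos":[-0.26,1,0.41],"twist":[0.003,0,0],"jaw":0},{"delta_pos":[-0.26,1.2,0.48],"twist":[0.003,0,0],"jaw":0},{"delta_pos":[-0.26,1.32,0.53],"twist":[0.003,0,0],"jaw":0},{"delta_pos":[-0.26,1.42,0.57],"twist":[0.003,0,0],"jaw":0},{"delta_pos":[-0.26,1.46,0.58],"twist":[0.003,0,0],"jaw":0},{"delta_pos":[-0.26,1.46,0.58],"twist":[0.003,0,0],"jaw":0},{"delta_pos":[-0.26,1.46,0.58],"twist":[0.003,0,0],"jaw":0}]' 120
python3 - <<'E'
from tr import *
show([(f"tray z{z}",trp(z)) for z in (3,2)])
E
```

```text
time_s: 21.15
eef_pos: [516.6, -277.9, 74.6]
ee_rot: [-0.414, 0.592, 0.567, -0.397]
force: [-7.8, 3.0, 11.3]
grip_width: 0.262
cur [ 516.5676 -277.8926   74.6447] J [-0.7989  0.4878  1.7431  0.3797  0.6873 -2.5952] F [-7.7568  3.0146 11.304 ] t 21.15
tray z3 -> [ 517.1 -278.    74.7] [-0.01  0.02 -0.05] [-0.     0.001  0.   ]
tray z2 -> [ 517.1 -278.    73.7] [-0.01  0.11 -0.02] [-0.     0.001  0.   ]
```

```bash
python3 -m handwheel '[{"delta_pos":[0,-0.03,0],"twist":[0,0,0],"jaw":0.1},{"delta_pos":[0,-0.05,0],"twist":[0,0,0],"jaw":0.3},{"delta_pos":[0,-0.05,0],"twist":[0,0,0],"jaw":0.5},{"delta_pos":[0,-0.05,0],"twist":[0,0,0],"jaw":0.8},{"delta_pos":[0,-0.05,0],"twist":[0,0,0],"jaw":1},{"delta_pos":[0,-0.05,0],"twist":[0,0,0],"jaw":1},{"delta_pos":[0,-0.05,0],"twist":[0,0,0],"jaw":1},{"delta_pos":[0,-0.05,0],"twist":[0,0,0],"jaw":1},{"delta_pos":[0,-0.05,0],"twist":[0,0,0],"jaw":1},{"delta_pos":[0,-0.05,0],"twist":[0,0,0],"jaw":1}]' 20
python3 - <<'E'
from hand import *
import sys
c=imaging.capture("wrist"); cv2.imwrite("pics/wrel.png",c["frame"][:,:,::-1])
E
```

```text
time_s: 21.98
eef_pos: [516.4, -277.9, 74.0]
ee_rot: [-0.414, 0.592, 0.567, -0.397]
force: [0.2, -0.0, -0.1]
grip_width: 1.002
```

View pics/wrel.png

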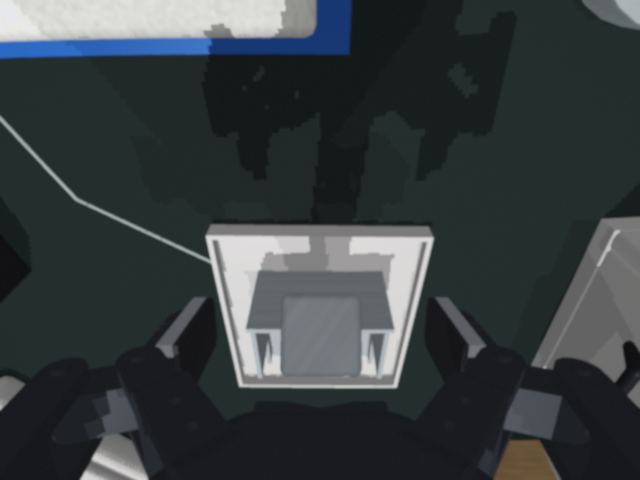

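Released: the handle at (320,335) sits centred between the open fingers, and the scoop is inside the tray. Next I back out along the tool.

```bash
python3 -m handwheel '[{"delta_pos":[0,-0.5,0],"twist":[0,0,0],"jaw":1},{"delta_pos":[0,-1.5,0],"twist":[0,0,0],"jaw":1},{"delta_pos":[0,-3,0],"twist":[0,0,0],"jaw":1},{"delta_pos":[0,-5,0],"twist":[0,0,0],"jaw":1},{"delta_pos":[0,-7,0],"twist":[0,0,0],"jaw":1},{"delta_pos":[0,-9,0],"twist":[0,0,0],"jaw":1},{"delta_pos":[0,-11,0],"twist":[0,0,0],"jaw":1},{"delta_pos":[0,-13,1],"twist":[0,0,0],"jaw":1},{"delta_pos":[0,-14.5,3],"twist":[0,0,0],"jaw":1},{"delta_pos":[0,-15,5],"twist":[0,0,0],"jaw":1}]' 20
python3 -m handwheel '[{"delta_pos":[1,-0.5,1.5],"twist":[0,0,0],"jaw":1},{"delta_pos":[3,-1,4],"twist":[0,0,0],"jaw":1},{"delta_pos":[3,-1,7],"twist":[0,0,0],"jaw":1},{"delta_pos":[3,-1,9],"twist":[0,0,0],"jaw":1},{"delta_pos":[3,-1,10],"twist":[0,0,0],"jaw":1},{"delta_pos":[3,-1,10],"twist":[0,0,0],"jaw":1},{"delta_pos":[3,-1,10],"twist":[0,0,0],"jaw":1},{"delta_pos":[3,-1,10],"twist":[0,0,0],"jaw":1},{"delta_pos":[3,-1,10],"twist":[0,0,0],"jaw":1},{"delta_pos":[3,-1,10],"twist":[0,0,0],"jaw":1}]' 20
cat > fin.py <<'E'
from balls import *
from fit import scoop,inv
for n in ("top","side"):
    c=imaging.capture(n); cv2.imwrite(f"pics/{n}_fin.png",c["frame"][:,:,::-1]); np.savez(f"pics/{n}_fin.npz",**c)
    Q=cloud(c).reshape(-1,3); Q=Q[np.isfinite(Q[:,0])]
    m=(Q[:,0]>470)&(Q[:,0]<690)&(Q[:,1]>-345)&(Q[:,1]<-225)&(Q[:,2]>16)&(Q[:,2]<125); q=Q[m]
    def f(v):
        R=Ro.from_rotvec(v[3:]).as_matrix(); return np.clip(scoop((q-v[:3])@R),-10,10)
    r=least_squares(f,[604,-282,3,0,0,-.05],loss="soft_l1",f_scale=1.5,x_scale=[5,5,5,.05,.05,.05])
    print(n,len(q),r.x,np.median(abs(r.fun)),"in tray",rz(TRAY[3]).T@(r.x[:3]-TRAY[:3]))
    for nm,x0,y0,rr,z0,z1 in (("tape",376,-130,65,15,30),("marker",405,122,85,8,22)):
        k=Q[(np.hypot(Q[:,0]-x0,Q[:,1]-y0)<rr)&(Q[:,2]>z0)&(Q[:,2]<z1)]
        if len(k)>50: print(nm,cv2.minAreaRect(k[:,:2].astype(np.float32)))
    b=fitballs(f"pics/{n}_fin.npz",f=CAR,box=((-88,26),(-74,74)),zmin=17)
    b=b[b[:,2]<70]; print(b, np.linalg.norm(b[:,:3]-[-30,0,43],axis=1))
E
python3 fin.py
```

```text
time_s: 22.87
eef_pos: [417.6, -274.0, 200.7]
ee_rot: [-0.412, 0.593, 0.567, -0.397]
force: [0.2, 0.0, -0.7]
grip_width: 0.994
time_s: 23.7
eef_pos: [323.1, -239.3, 173.5]
ee_rot: [-0.414, 0.591, 0.567, -0.397]
force: [0.5, 0.2, 0.2]
grip_width: 0.998
top 1224 [ 605.3632 -282.3052    3.4694    0.0029   -0.0051   -0.0482] 0.4608228220338404 in tray [ 1.3667 -0.0397  3.4694]
tape ((376.08587646484375, -130.51849365234375), (88.36885070800781, 86.42491149902344), 44.323116302490234)
marker ((406.3075866699219, 120.60865783691406), (130.69500732421875, 16.46332550048828), 84.63712310791016)
[[-69.5791  14.8158  28.372  161.    ]
 [ 11.9868  -1.1175  28.7862 166.    ]
 [ 12.5306 -60.8435  28.6785 147.    ]
 [-46.2319 -41.0474  28.709  181.    ]
 [ 12.0665  57.5535  28.6759 142.    ]] [44.7213 44.3415 75.6035 46.3961 72.713 ]
side 1207 [ 603.8789 -280.2102    2.6508   -0.0046   -0.0063   -0.0342] 0.7211160462771176 in tray [-0.2165  1.9817  2.6508]
tape ((403.5826416015625, -115.70722198486328), (26.022653579711914, 80.47571563720703), 24.628652572631836)
marker ((403.8370361328125, 123.69618225097656), (130.25393676757812, 16.945844650268555), 84.74472045898438)
[[ 10.6236   1.0344  28.2458 178.    ]
 [ 10.9725 -58.6328  28.0078 162.    ]
 [-48.6818 -38.3766  28.4251  43.    ]
 [-21.2594 -73.5056  51.5272  24.    ]] [43.2323 73.0843 45.1022 74.513 ]
```

View pics/top_fin.png

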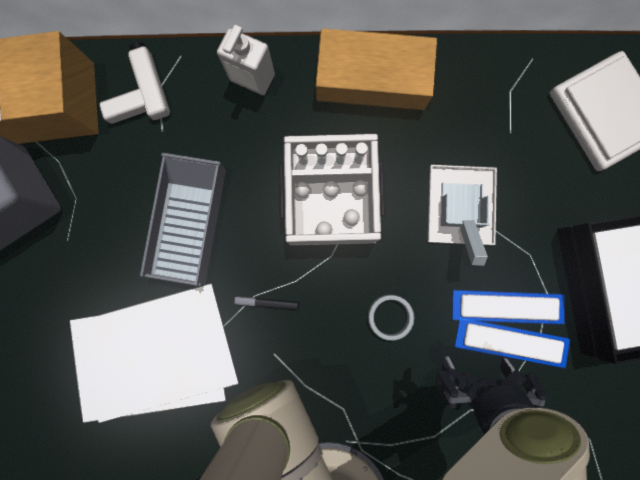

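View pics/side_fin.png

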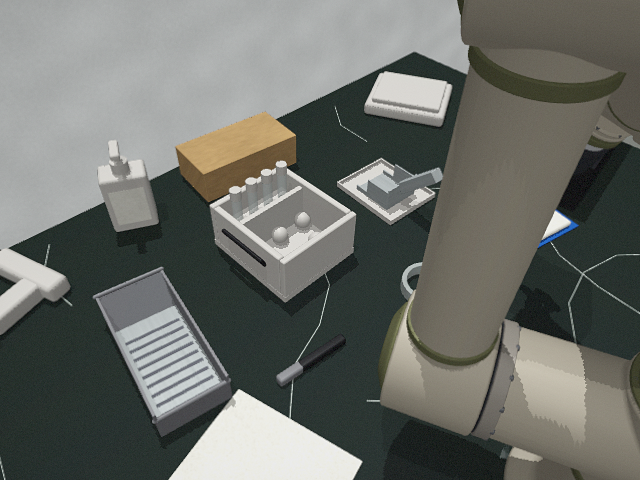

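Run:
```python
from rig import telemetry,ctrl
s=telemetry.sense(); print(s["time_s"],s["force"],abs(s["dq"]).max())
print(ctrl.finish_job())
```

```text
23.8 [-0.31309176 -0.30260545 -0.56563813] 0.0031697898684679036
the job is handed in; nothing more can be done
None
```

I scooped all five balls in one go and tipped them into the carrier's cooling well. I then stood the scoop back in its tray and let go, and handed in at 23.8 s.

**Scooping:** I felt the drip plate at about 18.5 mm and swept the balls against the tub's ramp. The lift check showed all five in the bowl, within 36 mm of its centre.

**Last checks:**
- **Balls:** The top camera fits all five on the well floor, 44 to 76 mm from well_mid against the 77 mm limit. The farthest reads 75.6 mm. By the well's size, a ball lying in a corner is at most about 73 mm away, so the measurement probably reads slightly high. The tub is empty and I saw no spill.
- **Scoop:** It is upright within about 0.01 rad, with its floor about 3 mm above the desk, and 1 to 2 mm from the tray's centre.
- **Bystanders:** The marker has not moved. The tape roll is unchanged in the top view.
- **Robot:** The gripper is clear of everything and still.

**Disagreements:**
- The side and top cameras differ by about 2 mm throughout.
- At the end the arm hid part of the tape roll from the side camera, so that view's tape reading is not usable.
- The carrier walls hid some balls from the side camera, so it confirmed only three of the five. A fourth fit from that view, 51 mm above the desk on only 24 points, looks spurious.

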